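# Pack the spindle moulder

## Task

Pack the spindle of the bench moulder so that I only have to fit the nut: first isolate it by switching off the spindle and the power feed (first and third toggles from the left, seen from the robot; off is towards the robot) and leave the extraction and lamp toggles on. Then slacken the clamp knob, draw the fence all the way back, thread every spacer ring lying on the bench onto the spindle, thickest at the bottom and each next one thinner, and push the fence fully forward to its stop and tighten its clamp again so that the cutter is guarded. Never drag the fence while it is clamped, and leave the nut, spanner, tape measure and mallet where they are.

Things in the scene. Friction and masses are not known exactly. Their poses are not given: they have to be found in the camera images.
- moulder: bench spindle moulder, fixed: flat steel table plate, top 6 mm above the bench, with an upright spindle. Origin on the spindle axis at bench height, z up, +x the way the fence draws back (away from the robot). The plate reaches 95 mm to -x, 205 mm to +x, 155 mm to either side. On the spindle sits a fixed cutter block, 80 mm diameter, its flat top 32 mm above the bench
- seat (a point): centre of the cutter block's flat top, 32 mm above the bench, on the spindle axis: the lowest ring rests here. The extraction hood stands round it (112 mm wide, 118 mm high, inner back wall 52 mm behind the axis) and leaves no room for a gripper until the fence is back
- spindle_top (a point): top of the spindle, 136 mm above the bench, 104 mm above the seat. The spindle is 29 mm in diameter, the last 8 mm taper to 19 mm; the rings have 33 mm bores and slide down freely
- fence (a joint): the sliding fence, m: 0 = fully forward at its stop, 0.11 = drawn all the way back along the moulder's +x. A plywood facing board stands either side of the spindle, with a green U-shaped extraction hood behind. About 5 N moves it when the clamp is slack; a tight clamp holds it. Starts clamped, 0 to 20 mm back from the stop. Carries the clamp knob
- fence_board (a point): middle of the top edge of the left facing board, 88 mm above the bench, 125 mm to the moulder's +y of its axis; moves with the fence. Boards: 22 mm thick (x), 115 mm long (y), 8 to 88 mm above the bench; a 12 mm backing rail behind the lowest 40 mm. Pinch the board here from above, closing along the moulder's x, to slide the fence
- clamp (a joint): the black clamp knob on the fence's right foot, rad, clockwise from above to tighten: 0 = slack, 1.3 = tight (end stop). Starts tight. From about 0.8 its screw presses a shoe on the table plate and locks the fence. Takes 0.15 N m slack, up to 0.3 N m tight; stays where it is left
- clamp_grip (a point): on the upright axis of the clamp knob, at mid height of its wing bar (52 mm above the bench). Bar 64 mm long, 14 mm thick, 38 to 66 mm above the bench. The frame turns with the knob: its x is along the moulder's x at joint 0; the bar lies 0.75 rad anticlockwise (from above) of the frame's x. Facing board 62 mm in front of the axis, hood 69 mm to its left
- switchbox: grey switch box, fixed, 110 x 200 x 70 mm (x, y, z), a centred row of four toggles on top along its y, 46 mm apart (y = 69, 23, -23, -69 mm), pivots 74 mm above the bench; origin under its centre, +x away from the robot
- t_spindle (a joint): toggle 1 (leftmost, +y, seen from the robot), the spindle's, in the row on the switch box; steel bat handle 13 mm thick, 52 mm from pivot to centre of its round end. rad: 0 = off (leans 0.5 rad to the box's -x, towards the robot), 1.0 = on (leans 0.5 rad to +x), 0.5 = upright. No spring, stays where left; about 1.5 N at the end moves it. Starts on
- t_extract (a joint): toggle 2 (second from the left), the extraction's, in the row on the switch box; steel bat handle 13 mm thick, 52 mm from pivot to centre of its round end. rad: 0 = off (leans 0.5 rad to the box's -x, towards the robot), 1.0 = on (leans 0.5 rad to +x), 0.5 = upright. No spring, stays where left; about 1.5 N at the end moves it. Starts on
- t_feed (a joint): toggle 3 (third from the left), the power feed's, in the row on the switch box; steel bat handle 13 mm thick, 52 mm from pivot to centre of its round end. rad: 0 = off (leans 0.5 rad to the box's -x, towards the robot), 1.0 = on (leans 0.5 rad to +x), 0.5 = upright. No spring, stays where left; about 1.5 N at the end moves it. Starts on
- t_lamp (a joint): toggle 4 (rightmost), the lamp's, in the row on the switch box; steel bat handle 13 mm thick, 52 mm from pivot to centre of its round end. rad: 0 = off (leans 0.5 rad to the box's -x, towards the robot), 1.0 = on (leans 0.5 rad to +x), 0.5 = upright. No spring, stays where left; about 1.5 N at the end moves it. Starts on
- ring_a: spacer ring, thickest and widest of the five: plain steel, 68 mm outside diameter, 25 mm thick, 33 mm bore; origin at its centre, z along its axis. Lies flat at the start, or absent
- ring_b: spacer ring, second of the five: plain steel, 62 mm outside diameter, 20 mm thick, 33 mm bore; origin at its centre, z along its axis. Lies flat at the start, or absent
- ring_c: spacer ring, third of the five: plain steel, 56 mm outside diameter, 16 mm thick, 33 mm bore; origin at its centre, z along its axis. Lies flat at the start, or absent
- ring_d: spacer ring, fourth of the five: plain steel, 50 mm outside diameter, 13 mm thick, 33 mm bore; origin at its centre, z along its axis. Lies flat at the start, or absent
- ring_e: spacer ring, thinnest and narrowest of the five: plain steel, 44 mm outside diameter, 10 mm thick, 33 mm bore; origin at its centre, z along its axis. Lies flat at the start, or absent
- nut: bystander, to be left alone: the spindle nut, hexagonal, 48 mm across flats, 20 mm high; origin at its underside
- spanner: bystander, to be left alone: spanner 220 mm long, lying flat; origin at its underside
- tape: bystander, to be left alone: green tape measure, 66 x 36 x 62 mm; origin at its underside
- mallet: bystander, to be left alone: wooden mallet lying on the bench, head 72 mm thick and 125 mm long, handle 260 mm, origin under the head; origin at its underside

How it is judged:
On the way, in this order (a step that is already met when the one before it is completed fails the run):
1. the spindle and power feed toggles are both switched off (value of joint each of t_spindle, t_feed below 0.15 rad), for 0.2 s.
2. the clamp knob is slackened (value of joint clamp below 0.3 rad), for 0.2 s.
3. the fence is drawn back (value of joint fence above 0.095 m), for 0.2 s.
4. all the rings present are on the spindle, thickest at the bottom to thinnest on top, down on one another (horizontal distance between each of ring_a, ring_b, ring_c, ring_d, ring_e and seat below 0.004 m and angle between the z axis of each of ring_a, ring_b, ring_c, ring_d, ring_e and the z axis of moulder, either way round below 0.08 rad and z of ring_a in the frame of seat below 0.0165 m and z of ring_b in the frame of seat below 0.039 m and z of ring_c in the frame of seat below 0.057 m and z of ring_d in the frame of seat below 0.0715 m and z of ring_e in the frame of seat below 0.083 m and ((angle between ring_a's own z axis and vertical below 0.2 rad and z of ring_b in the frame of ring_a above 0.004 m) or (angle between ring_a's own z axis and vertical above 2.9 rad and z of ring_b in the frame of ring_a below -0.004 m)) and ((angle between ring_a's own z axis and vertical below 0.2 rad and z of ring_c in the frame of ring_a above 0.004 m) or (angle between ring_a's own z axis and vertical above 2.9 rad and z of ring_c in the frame of ring_a below -0.004 m)) and ((angle between ring_a's own z axis and vertical below 0.2 rad and z of ring_d in the frame of ring_a above 0.004 m) or (angle between ring_a's own z axis and vertical above 2.9 rad and z of ring_d in the frame of ring_a below -0.004 m)) and ((angle between ring_a's own z axis and vertical below 0.2 rad and z of ring_e in the frame of ring_a above 0.004 m) or (angle between ring_a's own z axis and vertical above 2.9 rad and z of ring_e in the frame of ring_a below -0.004 m)) and ((angle between ring_b's own z axis and vertical below 0.2 rad and z of ring_c in the frame of ring_b above 0.004 m) or (angle between ring_b's own z axis and vertical above 2.9 rad and z of ring_c in the frame of ring_b below -0.004 m)) and ((angle between ring_b's own z axis and vertical below 0.2 rad and z of ring_d in the frame of ring_b above 0.004 m) or (angle between ring_b's own z axis and vertical above 2.9 rad and z of ring_d in the frame of ring_b below -0.004 m)) and ((angle between ring_b's own z axis and vertical below 0.2 rad and z of ring_e in the frame of ring_b above 0.004 m) or (angle between ring_b's own z axis and vertical above 2.9 rad and z of ring_e in the frame of ring_b below -0.004 m)) and ((angle between ring_c's own z axis and vertical below 0.2 rad and z of ring_d in the frame of ring_c above 0.004 m) or (angle between ring_c's own z axis and vertical above 2.9 rad and z of ring_d in the frame of ring_c below -0.004 m)) and ((angle between ring_c's own z axis and vertical below 0.2 rad and z of ring_e in the frame of ring_c above 0.004 m) or (angle between ring_c's own z axis and vertical above 2.9 rad and z of ring_e in the frame of ring_c below -0.004 m)) and ((angle between ring_d's own z axis and vertical below 0.2 rad and z of ring_e in the frame of ring_d above 0.004 m) or (angle between ring_d's own z axis and vertical above 2.9 rad and z of ring_e in the frame of ring_d below -0.004 m)) and linear speed of each of ring_a, ring_b, ring_c, ring_d, ring_e below 0.02 m/s), for 0.3 s.
5. the fence is fully forward (value of joint fence below 0.006 m), for 0.2 s.
6. the clamp knob is tightened (value of joint clamp above 1.05 rad), for 0.2 s.
At the end, for the whole second after the job is handed in: Every ring present is on the spindle in order of thickness, thickest lowest: within 4 mm of its axis, square within 0.08 rad, gaps under 4 mm, at rest. Fence within 6 mm of its stop, clamp past 1.05 rad; spindle and feed toggles under 0.15 rad, extraction and lamp over 0.75 (all of step 1 and all of step 4 and value of joint each of t_extract, t_lamp above 0.75 rad and value of joint fence below 0.006 m and value of joint clamp above 1.05 rad); the robot touches nothing.
It fails at once if the extraction or the lamp toggle is moved (value of joint any of t_extract, t_lamp below 0.75 rad).
It fails at once if the fence is dragged while its clamp is tight (value of joint clamp above 1 rad and (velocity of joint fence above 0.04 m/s or velocity of joint fence below -0.04 m/s)).
It fails at once if the nut, spanner, tape measure or mallet is moved more than 2 cm (distance of any of nut, spanner, tape, mallet from where it was at the start of the episode above 0.02 m).
Of ring_a, ring_b, ring_c, ring_d, ring_e only 3 to 5 are there at a start; the rules pass over those that are not, and their reading is None.
At some moment in a run one of ring_a, ring_b, ring_c, ring_d, ring_e may be knocked a few centimetres aside while the robot is not near it.
Once in a run the grip may slacken for a moment while it holds something.
It also fails if it takes over 208 s, if anything falls off the work surface, if the arm or the gripper's body presses on something with over 40 N, if the wrist force passes 120 N, or if a joint passes its speed limit or range.

## Robot

A 6-joint arm with a two-finger parallel gripper is mounted at the origin on the work surface. World frame = base frame: x ahead of the robot, y to its left, z up, the work surface at z = 0. Lengths are in m, angles in rad, forces in N, time in s.
With the tool pointing down it reaches from about 0.375 to 0.925 m from the base axis. Payload 5.7 kg.
Tool frame: the origin (TCP) lies at the very end of the fingers, on their centre line; the grasp point (between the pads) lies 19 mm behind it; z points along the fingers, y is the line along which they close (so a half turn about z gives the same grasp; the last joint's range is limited). The gripper opens to 85 mm and grips with 20 to 120 N. Pads are 22 mm wide; open, the fingers measure 114 mm over their backs; the gripper's body (76 mm by 85 mm) begins 54 mm behind the grasp point. The pads swing forward as they close: fully open they stand 13 mm farther back than shut.
Start: joints at [-1.343, 0.359, 1.51, -0, 1.272, -0.115], TCP at [0.202, -0.565, 0.231] pointing down, gripper open.
Joint ranges: [-2.97, 2.97], [-1.01, 2.36], [0.21, 2.38], [-0.96, 4.11], [0.2, 2.71], [-2.98, 2.98]. Speed limits (rad/s): [2.39, 2.39, 3.14, 3.14, 3.14, 3.14].

## Interface

Orientations are given as a rotation vector (axis times angle).
In Python, from cell import r gives the robot as it stands.
- The arm moves only by the tool send_rows, never from a script. Its argument "steps" is a list that holds one entry, the list of rows, each a list of 7 numbers: the shift along the tool's x, y, z in mm, then the turn, a rotation vector about the tool's x, y, z in rad, then the closure, from -1 (fully open) to 1 (shut). In form: [[[x, y, z, wx, wy, wz, grip], ...]]. A call has 1 to 5 rows; each row shifts and turns the commanded pose from where the row before left it, along the tool's axes as they then stand; what a row does not reach is not made up. A row lasts 1/12 s, in which the tool goes at most 41.7 mm and 7.16 degrees, less where a joint would pass 70% of its speed; a pose out of reach is approached as far as the arm can. A call with a gripper value outside its range is refused whole. The fingers move at their own pace and stop on an object; "force" is the grip in N (left out, the last holds). Time passes only in rows, so rows that do not move let the fingers close. It gives the time, the measured TCP pose, the force, the opening and the grip force at its end, in the units of the state.
- r.state(): the state, without advancing time (a new reading comes with each control period).
- r.grab_frame(name): name is "scene" or "top"; returns (picture, depth): 400x640x3 uint8, red, green, blue; 400x640 float32, m along the optical axis (not along the pixel's ray), 0 where there is no reading.
- r.camera_model(name): a dict with "vertical_fov" (degrees; the focal length in pixels is half the picture's height over the tangent of half this angle, whatever the lens; pixels are square), "cx", "cy" (the principal point, pixels), "dist_coeffs" ([k1, k2, p1, p2, k3] as OpenCV has them; the pictures are not rectified), "position" and "attitude" of the camera in the world. Camera axes: x right, y down, z forward; pixel columns grow to the right and rows downward; lengths in m; the calibration is good to about 2 mm. A picture is of the moment at which its call begins. camera_model takes no time and is no camera call.
- r.sign_off(): hands the job in; it is judged then, once.
The state is a dict: "t": time; "joints": joint angles; "qvel": joint speeds; "tau": joint torques, N m; "tcp_pos": TCP position; "eef_rot": TCP orientation; "wrist_force": force on the tool from outside, world axes, zero at the start; "wrist_torque": the same for the moment, N m; "grip_width": finger opening in m; "gripper_force": force on a finger pad.
Only numpy, scipy, OpenCV 4.12 (cv2) and the standard library are available. Lean on these libraries where they do the work, as an engineer would, in place of code of your own. Each camera call takes 0.05 s, during which the arm holds its last target. There are 200 camera calls.

## Working session

There is one attempt and no reset: what is moved stays moved. The work goes in short steps, Python scripts to look and compute and a tool call to move; the robot and the scene stay as the last step left them, time stands still between calls to the robot, and variables do not carry over. Pictures are saved under pics/ and viewed, at most 14 in all, crops included, and the job is handed in when it is done.

Besides the shell and the picture viewer there is one more tool, called after "Call:" as name([rows], argument=value, ...), one row to a line, values as JSON. send_rows: Moves the arm, as the interface text tells. Its arguments: {"type":"object","properties":{"steps":{"type":"array","items":{"type":"array","items":{"type":"array","items":{"type":"number"}}}},"force":{"type":"number"}},"required":["steps"]}

```bash
mkdir -p pics; ls
cat > h.py <<'E'
import numpy as np, cv2
from cell import r
from scipy.spatial.transform import Rotation as R
def cam(n):
    m=r.camera_model(n); f=200/np.tan(np.radians(m['vertical_fov'])/2)
    K=np.array([[f,0,m['cx']],[0,f,m['cy']],[0,0,1.]])
    a=np.array(m['attitude']); 
    A=R.from_rotvec(a).as_matrix() if a.size==3 else a.reshape(3,3)
    return K,np.array(m['dist_coeffs'],float),np.array(m['position']),A
def rays(n,uv):
    K,d,p,A=cam(n); q=cv2.undistortPoints(np.array(uv,float).reshape(-1,1,2),K,d).reshape(-1,2)
    return p,np.c_[q,np.ones(len(q))]@A.T
def onplane(n,uv,z):
    p,v=rays(n,uv); return p+v*((z-p[2])/v[:,2])[:,None]
def cloud(n,D):
    h,w=D.shape; u,v=np.meshgrid(np.arange(w),np.arange(h))
    p,d=rays(n,np.c_[u.ravel(),v.ravel()]); return (p+d*D.reshape(-1,1)).reshape(h,w,3)
def proj(n,P):
    K,d,p,A=cam(n); rv=cv2.Rodrigues(A.T)[0]
    return cv2.projectPoints(np.array(P,float).reshape(-1,3),rv,-A.T@p,K,d)[0].reshape(-1,2)
def shot(n,name):
    I,D=r.grab_frame(n); cv2.imwrite(f'pics/{name}.png',I[:,:,::-1]); np.save(f'pics/{name}.npy',D); return I,D
E
python3 - <<'E'
from h import *
print(r.state())
for n in('scene','top'): print(r.camera_model(n)); shot(n,n+'0')
E
```

```text
pics
{'t': 0.0, 'joints': array([-1.34310149e+00,  3.59508634e-01,  1.51144335e+00,  3.55988861e-06,
        1.27251038e+00, -1.15136148e-01]), 'qvel': array([ 1.71892204e-03, -4.11768760e-04, -2.79610633e-04,  5.82923606e-04,
        5.36517443e-05,  3.43036348e-03]), 'tau': array([ 5.72816163e-06, -5.27613616e+01, -2.78616536e+01, -3.11080885e-04,
        1.29824487e-02,  4.00657001e-06]), 'tcp_pos': array([ 0.20150972, -0.5644175 ,  0.23044728]), 'eef_rot': array([-3.09371112e+00, -5.35564199e-01,  1.59771701e-04]), 'wrist_force': array([-0.45928806, -0.02881821, -0.89774538]), 'wrist_torque': array([ 0.01681159, -0.01255422,  0.02829508]), 'gripper_force': 0.0, 'grip_width': 0.0855498156712843}
{'vertical_fov': 56.42673434298606, 'cx': 323.7291828367308, 'cy': 197.85263126876106, 'dist_coeffs': array([0.02886692, 0.        , 0.        , 0.        , 0.        ]), 'position': array([ 0.92663774, -0.52670623,  0.95169642]), 'attitude': array([-2.3545299, -0.903802 ,  0.3227072])}
{'vertical_fov': 50.071901396073066, 'cx': 322.0196190135651, 'cy': 200.55144570880387, 'dist_coeffs': array([0.00582005, 0.        , 0.        , 0.        , 0.        ]), 'position': array([ 0.19973766, -0.02829438,  1.50793003]), 'attitude': array([-2.10699932,  2.10583412, -0.21918056])}
```

View pics/scene0.png

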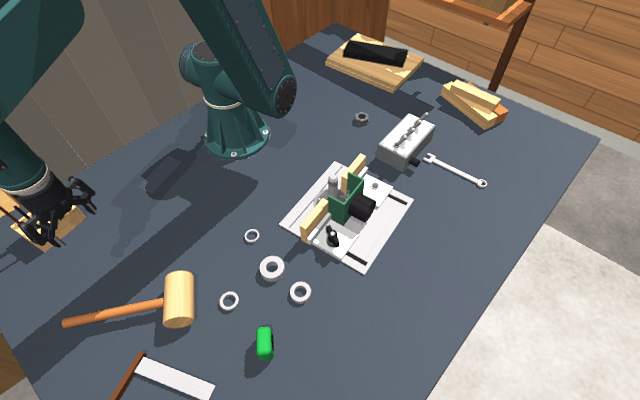

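View pics/top0.png

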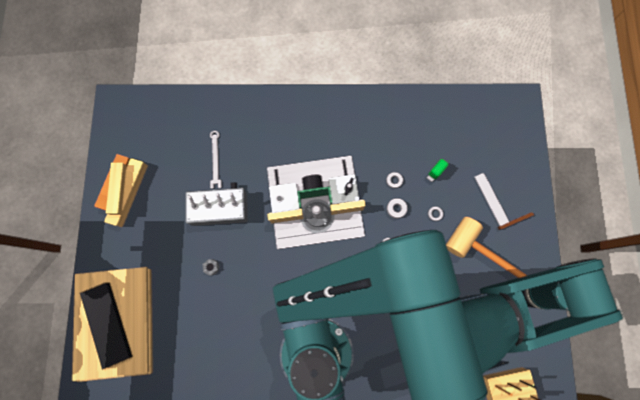

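The scene view shows four rings, at about (252,236), (272,268), (229,301) and (300,293). The clamp knob is at (333,236), the spindle at (333,185) and the switch box at (405,140). The top view shows the same layout, with the arm hiding one ring.

Run:
```python
from h import *
Ds=np.load('pics/scene0.npy'); Dt=np.load('pics/top0.npy')
Cs=cloud('scene',Ds); Ct=cloud('top',Dt)
print('bench z',np.median(Cs[330:350,200:230,2]),np.median(Ct[100:120,300:400,2]))
for n,C,D in(('scene',Cs,Ds),('top',Ct,Dt)):
    z=C[...,2]
    m=((z>.006)&(z<.035)&(D>0)).astype(np.uint8)
    k,l,s,c=cv2.connectedComponentsWithStats(m)
    for i in range(1,k):
        if 20<s[i,4]<900:
            P=C[l==i]; h=np.percentile(P[:,2],80); T=P[P[:,2]>h-.003]
            cc,rad=cv2.minEnclosingCircle(T[:,:2].astype(np.float32))
            print(n,c[i].round(),s[i,4],'z',h.round(4),'c',np.round(cc,3),'r',round(rad,4))
    # spindle/boards/box
    for nm,lo,hi,box in(('spindle',.125,.142,None),('boards',.083,.092,None),('plate',.003,.010,None),('box',.066,.073,None)):
        q=(z>lo)&(z<hi)&(D>0)&(C[...,0]>.4)&(C[...,0]<.95)&(abs(C[...,1])<.5)
        kk,ll,ss,ce=cv2.connectedComponentsWithStats(q.astype(np.uint8))
        for i in range(1,kk):
            if ss[i,4]>25:
                P=C[ll==i]; (cx,cy),(w,h),a=cv2.minAreaRect((P[:,:2]*1000).astype(np.float32))
                print(n,nm,ce[i].round(),ss[i,4],'rect mm',round(cx),round(cy),round(w),round(h),round(a,1),'mean',(P.mean(0)*1000).round())
I=cv2.imread('pics/scene0.png'); cv2.imwrite('pics/c1.png',cv2.resize(I[90:330,200:500],None,fx=2.5,fy=2.5,interpolation=cv2.INTER_CUBIC))
```

```text
bench z 0.0004123304221593238 0.00038730583619228653
scene [313.  20.] 429 z 0.029 c [-0.323  0.765] r 0.2413
scene [631.   2.] 81 z 0.0228 c [0.754 1.888] r 0.0288
scene [520.  23.] 61 z 0.0283 c [0.442 1.372] r 0.0206
scene [367.  41.] 25 z 0.0344 c [-0.002  0.756] r 0.0332
scene [375.  72.] 871 z 0.0337 c [0.109 0.684] r 0.2045
scene [360.  62.] 31 z 0.0346 c [0.079 0.614] r 0.0242
scene [379.  65.] 23 z 0.0348 c [0.149 0.658] r 0.0319
scene [386.  72.] 60 z 0.0346 c [0.2   0.637] r 0.0471
scene [471. 111.] 450 z 0.0293 c [0.559 0.703] r 0.1292
scene [361. 118.] 141 z 0.0215 c [0.291 0.365] r 0.0281
scene [422. 146.] 78 z 0.0308 c [0.547 0.379] r 0.0716
scene [394. 162.] 220 z 0.03 c [0.515 0.276] r 0.0735
scene [456. 170.] 224 z 0.0094 c [0.681 0.378] r 0.1079
scene [ 69. 225.] 258 z 0.0295 c [-0.053 -0.589] r 0.044
scene [251. 235.] 76 z 0.0119 c [ 0.369 -0.25 ] r 0.0223
scene [ 45. 246.] 60 z 0.025 c [-0.041 -0.669] r 0.0129
scene [272. 268.] 445 z 0.0268 c [ 0.495 -0.286] r 0.0343
scene [300. 292.] 267 z 0.0164 c [ 0.6   -0.281] r 0.0285
scene [193. 302.] 34 z 0.0309 c [ 0.424
[... 2976 characters left out ...]
ean [897.  92.   5.]
top plate [437. 118.] 28 rect mm 843 -447 26 40 6.8 mean [ 842. -450.    5.]
top plate [443. 122.] 33 rect mm 823 -474 33 68 35.5 mean [ 824. -471.    5.]
top plate [196. 134.] 48 rect mm 777 452 33 66 14.0 mean [777. 448.   5.]
top plate [215. 160.] 263 rect mm 681 374 230 54 4.8 mean [678. 375.   6.]
top plate [309. 151.] 32 rect mm 710 24 21 48 3.3 mean [711.  28.   5.]
top plate [311. 171.] 1152 rect mm 629 12 114 335 6.3 mean [636.  21.   6.]
top plate [323. 222.] 1275 rect mm 472 -11 144 317 0.0 mean [446. -22.   6.]
top box [349. 185.] 48 rect mm 565 -116 19 61 63.8 mean [ 565. -115.   68.]
top box [215. 206.] 1017 rect mm 496 350 110 204 3.4 mean [492. 346.  70.]
```

View pics/c1.png

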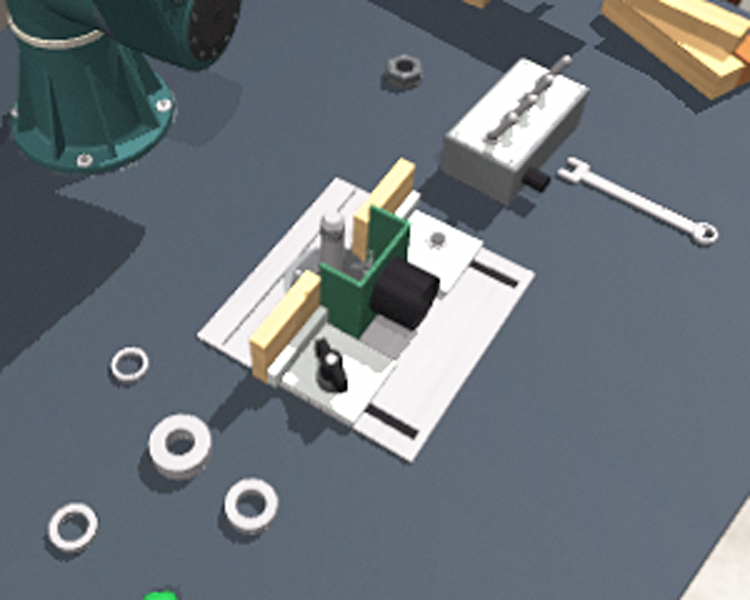

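Call:
send_rows([
  [[0, 0, -7, 0, 0, 0.094, 1], [0, 0, -7, 0, 0, 0.094, 1], [0, 0, -6, 0, 0, 0.093, 1], [26.4, -24.9, 0, 0, 0, 0, 1], [26.4, -24.9, 0, 0, 0, 0, 1]],
])

```text
t: 0.52
tcp_pos: [0.2509, -0.5128, 0.2512]
eef_rot: [3.14, 0.091, 0.0]
wrist_force: [0.9, -0.1, -0.6]
grip_width: 0.0253
gripper_force: 0.0
```

Call:
send_rows([
  [[26.4, -24.9, 0, 0, 0, 0, 1], [26.4, -24.9, 0, 0, 0, 0, 1], [26.4, -24.9, 0, 0, 0, 0, 1], [26.4, -24.9, 0, 0, 0, 0, 1], [26.4, -24.9, 0, 0, 0, 0, 1]],
])

```text
t: 0.93
tcp_pos: [0.3761, -0.378, 0.251]
eef_rot: [-3.139, -0.097, 0.001]
wrist_force: [-0.2, -0.2, 0.4]
grip_width: 0.0003
gripper_force: 0.0
```

Call:
send_rows([
  [[26.4, -24.9, 0, 0, 0, 0, 1], [26.4, -24.9, 0, 0, 0, 0, 1], [26.4, -24.9, 0, 0, 0, 0, 1], [6.9, -35.7, 0, 0, 0, 0, 1], [6.9, -35.7, 0, 0, 0, 0, 1]],
])

```text
t: 1.35
tcp_pos: [0.4601, -0.2267, 0.2508]
eef_rot: [-3.14, -0.098, 0.0]
wrist_force: [0.6, 0.9, 0.4]
grip_width: -0.0001
gripper_force: 0.0
```

Call:
send_rows([
  [[6.9, -35.7, 0, 0, 0, 0, 1], [6.9, -35.7, 0, 0, 0, 0, 1], [6.9, -35.7, 0, 0, 0, 0, 1], [6.9, -35.7, 0, 0, 0, 0, 1], [6.9, -35.7, 0, 0, 0, 0, 1]],
])

```text
t: 1.77
tcp_pos: [0.4821, -0.046, 0.2511]
eef_rot: [-3.14, -0.097, 0.001]
wrist_force: [0.8, 0.4, 0.3]
grip_width: -0.0002
gripper_force: 0.0
```

Call:
send_rows([
  [[6.9, -35.7, 0, 0, 0, 0, 1], [6.9, -35.7, 0, 0, 0, 0, 1], [6.9, -35.7, 0, 0, 0, 0, 1], [6.9, -35.7, 0, 0, 0, 0, 1], [6.9, -35.7, 0, 0, 0, 0, 1]],
])

```text
t: 2.18
tcp_pos: [0.5055, 0.1343, 0.2511]
eef_rot: [3.14, 0.097, -0.001]
wrist_force: [0.5, -0.2, 0.6]
grip_width: 0.0002
gripper_force: 0.0
```

Call:
send_rows([
  [[6.9, -35.7, 0, 0, 0, 0, 1], [6.9, -35.7, 0, 0, 0, 0, 1], [6.9, -35.7, 0, 0, 0, 0, 1], [6.9, -35.7, 0, 0, 0, 0, 1], [6.9, -35.7, 0, 0, 0, 0, 1]],
])

```text
t: 2.6
tcp_pos: [0.5289, 0.3145, 0.2509]
eef_rot: [3.14, 0.097, -0.001]
wrist_force: [1.5, 0.1, -0.1]
grip_width: -0.0
gripper_force: 0.0
```

Call:
send_rows([
  [[6.9, -35.7, 0, 0, 0, 0, 1], [6.9, -35.7, 0, 0, 0, 0, 1], [6.9, -35.7, 0, 0, 0, 0, 1], [0, 0, 0, 0, 0, 0, 1], [0, 0, 0, 0, 0, 0, 1]],
])

```text
t: 3.02
tcp_pos: [0.5428, 0.4225, 0.2502]
eef_rot: [3.139, 0.101, -0.002]
wrist_force: [0.8, -0.3, -0.6]
grip_width: 0.0002
gripper_force: 0.0
```

```bash
cat >> h.py <<'E'
def delta(target,phi,s=None):
    "mm shift in tool axes (tool down) and turn about tool z to reach target with tool-x yaw phi"
    s=s or r.state(); M=R.from_rotvec(s['eef_rot']).as_matrix(); p0=np.arctan2(M[1,0],M[0,0])
    d=np.array(target)-s['tcp_pos']; c,q=np.cos(phi),np.sin(phi)
    turn=-((phi-p0+np.pi)%(2*np.pi)-np.pi)
    return dict(turn=round(turn,3),shift_after=np.round([1000*(c*d[0]+q*d[1]),1000*(q*d[0]-c*d[1]),-1000*d[2]],1),tilt=np.round(M[:,2],3),tcp=s['tcp_pos'].round(4),j=s['joints'].round(2))
E
python3 - <<'E'
from h import *
print(delta((.5436,.4211,.105),.062))
I,D=shot('scene','s1')
y=.062;b=np.array([.496,.349,0]);bx=np.array([np.cos(y),np.sin(y),0]);by=np.array([-bx[1],bx[0],0])
for v in(.069,.023,-.023,-.069):
    u=proj('scene',[b+by*v+bx*.025+[0,0,.1196]])[0]; w=proj('scene',[b+by*v+[0,0,.074]])[0]
    cv2.circle(I,tuple(int(round(t)) for t in u),2,(255,0,0),-1); cv2.circle(I,tuple(int(round(t)) for t in w),2,(0,0,255),-1)
cv2.imwrite('pics/c2.png',cv2.resize(I[60:260,250:500,::-1],None,fx=3,fy=3))
E
```

```text
{'turn': np.float64(0.003), 'shift_after': array([  0.7,   1.5, 145.2]), 'tilt': array([-0.001, -0.001, -1.   ]), 'tcp': array([0.5428, 0.4225, 0.2502]), 'j': array([0.56, 0.47, 1.28, 0.  , 1.39, 2.07])}
```

View pics/c2.png

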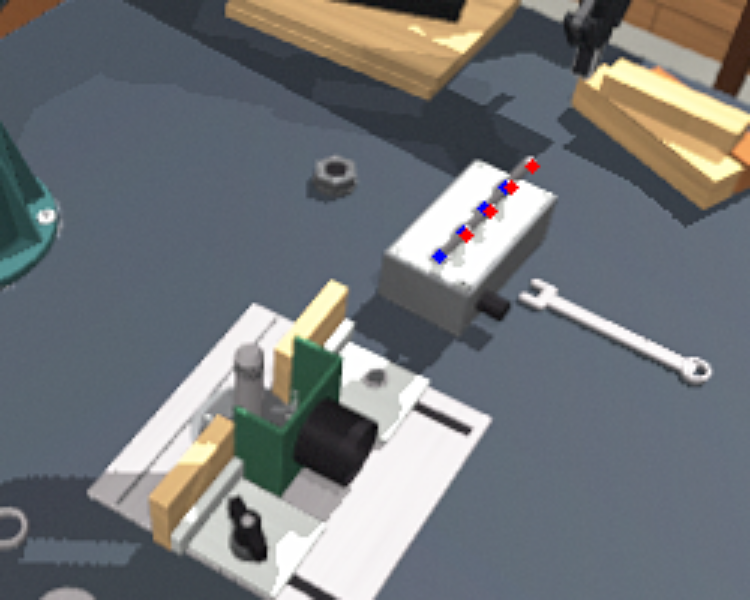

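The predicted toggle pivots and ends land on the toggles, with the leftmost end at about (532,165) in the crop. The box pose is good, so I'll go down behind toggle 1 and sweep it towards the robot.

Call:
send_rows([
  [[0.5, 1.5, 36, 0, 0, 0, 1], [0, 0, 36, 0, 0, 0, 1], [0, 0, 36, 0, 0, 0, 1], [0, 0, 37, 0, 0, 0, 1], [0, 0, 0, 0, 0, 0, 1]],
])

```text
t: 3.48
tcp_pos: [0.5389, 0.4143, 0.0987]
eef_rot: [3.133, 0.094, -0.019]
wrist_force: [-1.2, -1.4, -1.9]
grip_width: -0.0001
gripper_force: 0.0
```

Call:
send_rows([
  [[-10, 0, 0, 0, 0, 0, 1], [-10, 0, 0, 0, 0, 0, 1], [-10, 0, 0, 0, 0, 0, 1], [-8, 0, 0, 0, 0, 0, 1], [-6, 0, 0, 0, 0, 0, 1]],
])

```text
t: 3.9
tcp_pos: [0.5002, 0.4177, 0.1091]
eef_rot: [-3.137, -0.098, -0.006]
wrist_force: [2.3, 0.3, 2.3]
grip_width: -0.0002
gripper_force: 1.3
```

Call:
send_rows([
  [[-4, 0, 0, 0, 0, 0, 1], [-4, 0, 0, 0, 0, 0, 1], [-2, 0, 0, 0, 0, 0, 1], [0, 0, 0, 0, 0, 0, 1]],
])

```text
t: 4.23
tcp_pos: [0.4894, 0.4163, 0.1064]
eef_rot: [-3.14, -0.098, 0.001]
wrist_force: [0.7, 0.9, 1.8]
grip_width: -0.0001
gripper_force: 0.7
```

Call:
send_rows([
  [[-4, 0, 0, 0, 0, 0, 1], [-3, 0, 0, 0, 0, 0, 1], [0, 0, 0, 0, 0, 0, 1]],
])

```text
t: 4.48
tcp_pos: [0.4879, 0.4164, 0.1074]
eef_rot: [-3.138, -0.098, -0.014]
wrist_force: [11.6, -1.4, -0.4]
grip_width: -0.0002
gripper_force: 5.0
```

Run:
```python
from h import *
s=r.state();print(s['wrist_force'],s['tcp_pos'])
I,D=shot('scene','s2')
y=.062;b=np.array([.496,.349,0]);bx=np.array([np.cos(y),np.sin(y),0]);by=np.array([-bx[1],bx[0],0])
print(proj('scene',[b+by*.069+bx*s+[0,0,.1196] for s in(-.025,.025)]))
cv2.imwrite('pics/c3.png',cv2.resize(I[80:180,340:480,::-1],None,fx=5,fy=5,interpolation=cv2.INTER_CUBIC))
```

```text
[11.60861717 -1.42472669 -0.40561118] [0.48790706 0.41635663 0.10738638]
[[413.92169893 108.85647929]
 [427.03227395 114.81288504]]
```

View pics/c3.png

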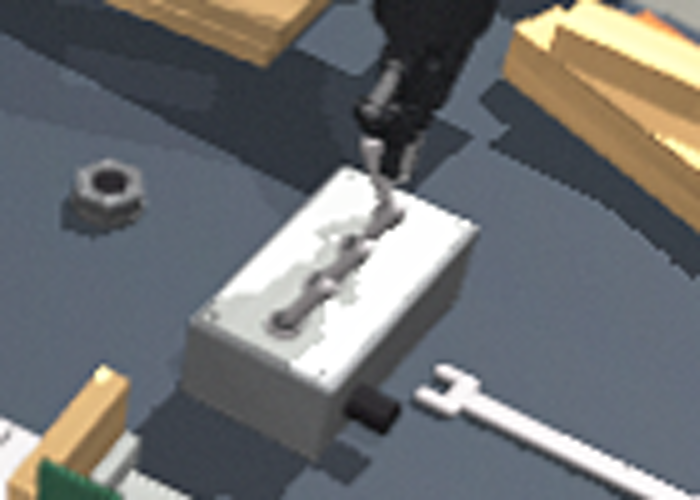

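Toggle 1's end now stands at image pixel (414,109), which is the off position, and the fingers pressed 11.6 N against its stop. On to toggle 3.

Call:
send_rows([
  [[8, 0, 0, 0, 0, 0, 1], [0, 0, -30, 0, 0, 0, 1], [0, 0, -30, 0, 0, 0, 1], [14, 23, 0, 0, 0, 0, 1], [14, 23, 0, 0, 0, 0, 1]],
])

```text
t: 4.95
tcp_pos: [0.5221, 0.3729, 0.1679]
eef_rot: [-3.139, -0.101, -0.002]
wrist_force: [0.5, -0.6, -1.0]
grip_width: -0.0
gripper_force: 0.0
```

Call:
send_rows([
  [[14, 23, 0, 0, 0, 0, 1], [14, 23, 0, 0, 0, 0, 1], [0, 0, 0, 0, 0, 0, 1], [0, 0, 0, 0, 0, 0, 1]],
])

```text
t: 5.28
tcp_pos: [0.5525, 0.3263, 0.1654]
eef_rot: [3.14, 0.093, -0.004]
wrist_force: [0.0, 0.6, 0.4]
grip_width: -0.0
gripper_force: 0.0
```

Run:
```python
from h import *
print(delta((.5493,.3292,.105),.062))
```

```text
{'turn': np.float64(-0.003), 'shift_after': array([-3. , -3.1, 60.4]), 'tilt': array([-0.003, -0.001, -1.   ]), 'tcp': array([0.5525, 0.3263, 0.1654]), 'j': array([0.43, 0.48, 1.49, 0.  , 1.18, 1.94])}
```

Call:
send_rows([
  [[0, -3, 20, 0, 0, 0, 1], [0, 0, 20, 0, 0, 0, 1], [0, 0, 20, 0, 0, 0, 1], [0, 0, 0, 0, 0, 0, 1], [0, 0, 0, 0, 0, 0, 1]],
])

```text
t: 5.7
tcp_pos: [0.5504, 0.331, 0.1049]
eef_rot: [3.139, 0.098, -0.007]
wrist_force: [-0.6, -0.9, 0.4]
grip_width: 0.0001
gripper_force: 0.0
```

Call:
send_rows([
  [[-12, 0, 0, 0, 0, 0, 1], [-10, 0, 0, 0, 0, 0, 1], [-10, 0, 0, 0, 0, 0, 1], [-9, 0, 0, 0, 0, 0, 1], [-8, 0, 0, 0, 0, 0, 1]],
])

```text
t: 6.12
tcp_pos: [0.5034, 0.3283, 0.1075]
eef_rot: [-3.139, -0.098, -0.003]
wrist_force: [2.3, 0.2, 1.8]
grip_width: -0.0
gripper_force: 1.3
```

Call:
send_rows([
  [[-6, 0, 0, 0, 0, 0, 1], [-4, 0, 0, 0, 0, 0, 1], [-4, 0, 0, 0, 0, 0, 1], [-3, 0, 0, 0, 0, 0, 1], [0, 0, 0, 0, 0, 0, 1]],
])

```text
t: 6.53
tcp_pos: [0.4932, 0.3283, 0.1086]
eef_rot: [-3.137, -0.098, -0.021]
wrist_force: [14.3, -0.6, -0.3]
grip_width: -0.0
gripper_force: 6.4
```

Toggle 3 is at its stop too. Next I'll lift and move over to the clamp knob.

Call:
send_rows([
  [[10, 0, 0, 0, 0, 0, 1], [0, 0, -33, 0, 0, 0.1, 1], [0, 0, -33, 0, 0, 0.1, 0], [0, 0, -33, 0, 0, 0.1, 0], [0, 0, 0, 0, 0, 0.1, 0]],
])

```text
t: 6.95
tcp_pos: [0.4989, 0.3288, 0.2113]
eef_rot: [-3.091, 0.536, -0.009]
wrist_force: [0.8, 0.8, 0.0]
grip_width: 0.0359
gripper_force: 0.0
```

Call:
send_rows([
  [[0, 0, 0, 0, 0, 0.082, 0], [0, 0, 0, 0, 0, 0, 0]],
])

```text
t: 7.12
tcp_pos: [0.4956, 0.3271, 0.2055]
eef_rot: [3.071, -0.66, -0.002]
wrist_force: [0.1, -0.3, -0.1]
grip_width: 0.0425
gripper_force: 0.0
```

Run:
```python
from h import *
print(delta((.565,-.115,.15),-.42))
I,D=shot('scene','s3')
C=cloud('scene',D)
I2,D2=shot('top','t3');C2=cloud('top',D2)
for c in(C,C2):
    m=(abs(c[...,0]-.565)<.05)&(abs(c[...,1]+.115)<.05)&(c[...,2]>.058)&(c[...,2]<.08)
    print(m.sum(),c[m].mean(0),cv2.minAreaRect((c[m][:,:2]*1000).astype(np.float32)))
y=.062;b=np.array([.496,.349,0]);bx=np.array([np.cos(y),np.sin(y),0]);by=np.array([-bx[1],bx[0],0])
for v in(.069,.023,-.023,-.069):
    for s in(-.025,.025): 
        u=proj('scene',[b+by*v+bx*s+[0,0,.1196]])[0]; cv2.circle(I,tuple(int(round(t)) for t in u),1,(255,0,0) if s>0 else (0,0,255),-1)
cv2.imwrite('pics/c4.png',cv2.resize(I[90:260,290:460,::-1],None,fx=3.5,fy=3.5,interpolation=cv2.INTER_CUBIC))
```

```text
{'turn': np.float64(-0.003), 'shift_after': array([243.6, 375.3,  55.5]), 'tilt': array([-0.002, -0.   , -1.   ]), 'tcp': array([0.4956, 0.3271, 0.2055]), 'j': array([0.47, 0.37, 1.55, 0.  , 1.21, 2.46])}
133 [ 0.5673308  -0.11554654  0.06581406] ((565.9537353515625, -113.91729736328125), (24.92165184020996, 60.80079650878906), 54.479827880859375)
89 [ 0.56557041 -0.1141958   0.06621441] ((565.4533081054688, -114.510009765625), (24.4896240234375, 61.52812194824219), 79.88505554199219)
```

View pics/c4.png

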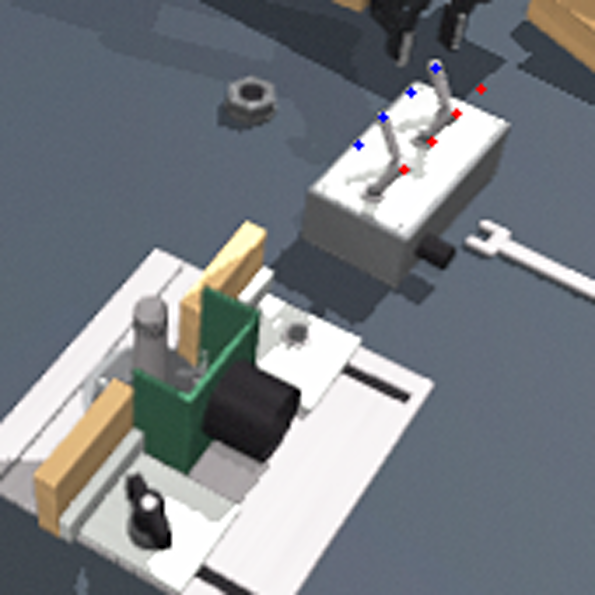

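Toggles 1 and 3 stand towards the robot at the blue off marks, and 2 and 4 are still on the red on marks. The knob is confirmed at (0.566, -0.114), so I'll move there.

Call:
send_rows([
  [[20.3, 31.3, 0, 0, 0, 0, 0], [20.3, 31.3, 0, 0, 0, 0, 0], [20.3, 31.3, 0, 0, 0, 0, 0], [20.3, 31.3, 0, 0, 0, 0, 0], [20.3, 31.3, 0, 0, 0, 0, 0]],
])

```text
t: 7.63
tcp_pos: [0.5244, 0.1415, 0.2044]
eef_rot: [3.073, -0.65, -0.004]
wrist_force: [0.5, 0.1, -0.2]
grip_width: 0.0429
gripper_force: 0.0
```

Call:
send_rows([
  [[20.3, 31.3, 0, 0, 0, 0, 0], [20.3, 31.3, 0, 0, 0, 0, 0], [20.3, 31.3, 0, 0, 0, 0, 0], [20.3, 31.3, 0, 0, 0, 0, 0], [20.3, 31.3, 0, 0, 0, 0, 0]],
])

```text
t: 8.05
tcp_pos: [0.5533, -0.0428, 0.2045]
eef_rot: [-3.073, 0.651, 0.004]
wrist_force: [1.8, -0.5, -0.4]
grip_width: 0.0428
gripper_force: 0.0
```

Call:
send_rows([
  [[20.3, 31.3, 0, 0, 0, 0, 0], [20.3, 31.3, 0, 0, 0, 0, 0], [0, 0, 30, 0, 0, 0, 0], [0, 0, 0, 0, 0, 0, 0], [0, 0, 0, 0, 0, 0, 0]],
])

```text
t: 8.47
tcp_pos: [0.5634, -0.1145, 0.1732]
eef_rot: [-3.071, 0.654, 0.01]
wrist_force: [-0.3, 0.1, -0.1]
grip_width: 0.0425
gripper_force: 0.0
```

Run:
```python
from h import *
print(delta((.566,-.1145,.038),-.42))
```

```text
{'turn': np.float64(0.0), 'shift_after': array([  2.4,  -1. , 135.2]), 'tilt': array([-0.006,  0.003, -1.   ]), 'tcp': array([ 0.5634, -0.1145,  0.1732]), 'j': array([-0.32,  0.38,  1.63,  0.  ,  1.13,  1.67])}
```

Call:
send_rows([
  [[2, -1, 34, 0, 0, 0, 0], [0, 0, 34, 0, 0, 0, 0], [0, 0, 34, 0, 0, 0, 0], [0, 0, 20, 0, 0, 0, 0], [0, 0, 12, 0, 0, 0, 0]],
])

```text
t: 8.88
tcp_pos: [0.5663, -0.1129, 0.0394]
eef_rot: [-3.073, 0.651, 0.007]
wrist_force: [-0.3, 0.2, 0.3]
grip_width: 0.0427
gripper_force: 0.0
```

Call:
send_rows([
  [[0, 0, 0, 0, 0, 0, 1], [0, 0, 0, 0, 0, 0, 1], [0, 0, 0, 0, 0, 0, 1], [0, 0, 0, 0, 0, 0, 1], [0, 0, 0, 0, 0, 0, 1]],
], force=40)

```text
t: 9.3
tcp_pos: [0.569, -0.114, 0.0426]
eef_rot: [-3.072, 0.654, -0.003]
wrist_force: [1.4, 6.2, -5.4]
grip_width: 0.0135
gripper_force: 41.8
```

Call:
send_rows([
  [[0, 0, 0, 0, 0, -0.1, 1], [0, 0, 0, 0, 0, -0.1, 1], [0, 0, 0, 0, 0, -0.1, 1], [0, 0, 0, 0, 0, -0.1, 1], [0, 0, 0, 0, 0, -0.1, 1]],
])

```text
t: 9.72
tcp_pos: [0.5693, -0.1124, 0.0426]
eef_rot: [-3.136, -0.13, -0.005]
wrist_force: [4.3, 13.6, -4.1]
grip_width: 0.0132
gripper_force: 41.1
```

Call:
send_rows([
  [[0, 0, 0, 0, 0, -0.1, 1], [0, 0, 0, 0, 0, -0.1, 1], [0, 0, 0, 0, 0, -0.1, 1], [0, 0, 0, 0, 0, -0.1, 1], [0, 0, 0, 0, 0, -0.1, 1]],
])

```text
t: 10.13
tcp_pos: [0.5679, -0.1108, 0.0425]
eef_rot: [-3.004, -0.901, -0.003]
wrist_force: [1.5, 19.0, 0.1]
grip_width: 0.0132
gripper_force: 41.7
```

Call:
send_rows([
  [[0, 0, 0, 0, 0, -0.1, 1], [0, 0, 0, 0, 0, -0.1, 1], [0, 0, 0, 0, 0, -0.05, 1], [0, 0, 0, 0, 0, 0, 1], [0, 0, 0, 0, 0, 0, 1]],
])

```text
t: 10.55
tcp_pos: [0.5674, -0.1101, 0.0425]
eef_rot: [-2.87, -1.262, -0.003]
wrist_force: [-0.2, 19.7, 1.1]
grip_width: 0.0135
gripper_force: 42.0
```

Run:
```python
from h import *
s=r.state();print(delta((.566,-.1145,.038),.89),s['wrist_force'],s['wrist_torque'])
```

```text
{'turn': np.float64(-0.061), 'shift_after': array([-4.3,  1.7,  4.5]), 'tilt': array([-0.001,  0.007, -1.   ]), 'tcp': array([ 0.5674, -0.1101,  0.0425]), 'j': array([-0.32,  0.56,  1.73,  0.01,  0.85,  0.42])} [-0.1889699  19.74910799  1.12542636] [ 3.02987512 -0.22721416  0.08941258]
```

The clamp is at about 0.06 rad, which counts as slack. Since I already hold the knob, I'll draw the fence back by it along the moulder's x.

Call:
send_rows([
  [[6, -1, 0, 0, 0, 0, 1], [11.6, 9.5, 0, 0, 0, 0, 1], [11.6, 9.5, 0, 0, 0, 0, 1], [0, 0, 0, 0, 0, 0, 1]],
])

```text
t: 10.88
tcp_pos: [0.6044, -0.1045, 0.0426]
eef_rot: [2.874, 1.265, 0.007]
wrist_force: [4.7, 5.9, -1.9]
grip_width: 0.013
gripper_force: 43.0
```

Call:
send_rows([
  [[11.6, 9.5, 0, 0, 0, 0, 1], [11.6, 9.5, 0, 0, 0, 0, 1], [11.6, 9.5, 0, 0, 0, 0, 1], [3.9, 3.2, 0, 0, 0, 0, 1], [0, 0, 0, 0, 0, 0, 1]],
])

```text
t: 11.3
tcp_pos: [0.6529, -0.0975, 0.0426]
eef_rot: [2.874, 1.266, 0.006]
wrist_force: [3.2, 4.9, -2.4]
grip_width: 0.0133
gripper_force: 43.1
```

Call:
send_rows([
  [[3.9, 3.2, 0, 0, 0, 0, 1], [3.9, 3.2, 0, 0, 0, 0, 1], [0, 0, 0, 0, 0, 0, 1]],
])

```text
t: 11.55
tcp_pos: [0.6609, -0.0963, 0.0425]
eef_rot: [-2.875, -1.266, -0.001]
wrist_force: [-1.8, 4.9, 3.6]
grip_width: 0.0131
gripper_force: 43.9
```

Call:
send_rows([
  [[3.9, 3.2, 0, 0, 0, 0, 1], [3.9, 3.2, 0, 0, 0, 0, 1], [0, 0, 0, 0, 0, 0, 1]],
])

```text
t: 11.8
tcp_pos: [0.6614, -0.0961, 0.0423]
eef_rot: [-2.868, -1.266, 0.025]
wrist_force: [-27.5, -3.1, 24.0]
grip_width: 0.0133
gripper_force: 46.8
```

The fence has reached its back stop: 95 mm of travel, so it started about 15 mm back. I'll relieve the push, release and lift.

Call:
send_rows([
  [[-6, -5, 0, 0, 0, 0, 1], [0, 0, 0, 0, 0, 0, 0], [0, 0, 0, 0, 0, 0, 0], [0, 0, 0, 0, 0, 0, 0], [0, 0, 0, 0, 0, 0, 0]],
])

```text
t: 12.22
tcp_pos: [0.6638, -0.097, 0.0417]
eef_rot: [2.874, 1.266, 0.002]
wrist_force: [0.4, 0.4, 0.2]
grip_width: 0.043
gripper_force: 0.0
```

Call:
send_rows([
  [[0, 0, -40, 0, 0, 0, 0], [0, 0, -40, 0, 0, 0, 0], [0, 0, -40, 0, 0, 0, -1], [0, 0, -40, 0, 0, 0, -1], [0, 0, 0, 0, 0, 0, -1]],
])

```text
t: 12.63
tcp_pos: [0.6686, -0.098, 0.211]
eef_rot: [2.866, 1.263, 0.019]
wrist_force: [1.9, -0.7, 1.0]
grip_width: 0.0768
gripper_force: 0.0
```

```bash
cat >> h.py <<'E'
def rings(n):
    I,D=r.grab_frame(n); C=cloud(n,D); z=C[...,2]
    m=((z>.006)&(z<.035)&(D>0)).astype(np.uint8); out=[]
    k,l,s,c=cv2.connectedComponentsWithStats(m)
    for i in range(1,k):
        if 20<s[i,4]<900:
            P=C[l==i]; h=np.percentile(P[:,2],80); T=P[P[:,2]>h-.003]
            cc,rad=cv2.minEnclosingCircle(T[:,:2].astype(np.float32))
            if .018<rad<.04 and .3<cc[0]<.75 and -.5<cc[1]<.2: out.append((n,h.round(4),np.round(cc,4),round(rad,4)))
    return out
E
python3 - <<'E'
from h import *
for n in('scene','top'): print(*rings(n),sep='\n')
I,D=shot('scene','s4'); I2,D2=shot('top','t4')
for n,d in(('scene',D),('top',D2)):
    C=cloud(n,d);z=C[...,2]
    near=(abs(C[...,0]-.469)<.06)&(abs(C[...,1]+.003)<.06)
    for lo,hi in((.132,.14),(.1,.126),(.028,.036)):
        m=near&(z>lo)&(z<hi); P=C[m]
        if m.sum()>5: print(n,lo,m.sum(),P.mean(0).round(4),[np.round(v,4) for v in cv2.minEnclosingCircle(P[:,:2].astype(np.float32))])
print(r.state()['tcp_pos'])
cv2.imwrite('pics/c5.png',np.vstack([cv2.resize(I[130:330,200:440,::-1],None,fx=2,fy=2),cv2.resize(I2[140:240,240:480,::-1],None,fx=2,fy=2)]))
E
```

```text
('scene', np.float64(0.033), array([0.6804, 0.0312]), 0.0196)
('scene', np.float64(0.0114), array([ 0.367 , -0.2506]), 0.0224)
('scene', np.float64(0.0268), array([ 0.496 , -0.2857]), 0.0346)
('scene', np.float64(0.0168), array([ 0.5992, -0.282 ]), 0.0292)
('scene', np.float64(0.014), array([ 0.4786, -0.4216]), 0.0251)
('scene', np.float64(0.0305), array([ 0.6388, -0.4355]), 0.0304)
('top', np.float64(0.0182), array([ 0.5993, -0.2808]), 0.0274)
('top', np.float64(0.0123), array([ 0.4996, -0.1474]), 0.023)
('top', np.float64(0.0275), array([ 0.4956, -0.2848]), 0.0333)
('top', np.float64(0.0145), array([ 0.4774, -0.4219]), 0.0245)
('top', np.float64(0.0101), array([ 0.4306, -0.1521]), 0.0354)
('top', np.float64(0.0119), array([ 0.3679, -0.2517]), 0.0211)
('top', np.float64(0.0312), array([ 0.3404, -0.4726]), 0.0325)
scene 0.132 44 [ 0.4692 -0.004   0.1355] [array([ 0.4683, -0.0043]), np.float64(0.0119)]
scene 0.1 55 [ 0.4753 -0.0096  0.1128] [array([ 0.4718, -0.006 ]), np.float64(0.0133)]
scene 0.028 321 [ 0.4735 -0.0075  0.0323] [array([ 0.4676, -0.0008]), np.float64(0.0419)]
[ 0.66221958 -0.09642655  0.20034145]
```

View pics/c5.png

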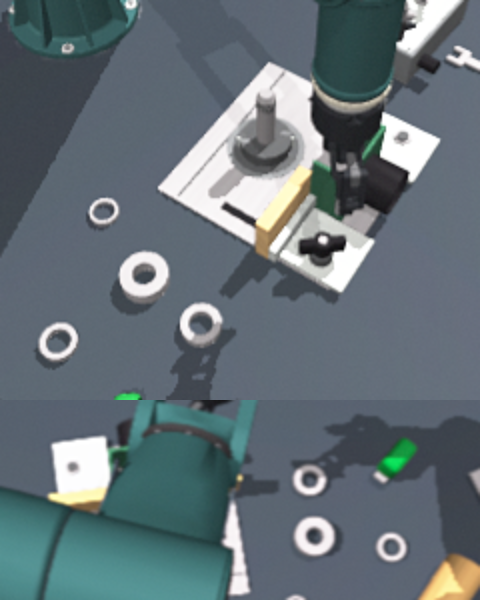

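The scene view shows the fence fully back, the spindle at (265,105) in the crop and the clamp bar turned. Four rings (a, c, d, e) lie where I measured them and b is absent. I'll start with ring a.

Call:
send_rows([
  [[0, 0, 0, 0, 0, 0.12, -1], [0, 0, 0, 0, 0, 0.12, -1], [0, 0, 0, 0, 0, 0.12, -1], [0, 0, 0, 0, 0, 0.12, -1], [0, 0, 0, 0, 0, 0.12, -1]],
])

```text
t: 13.25
tcp_pos: [0.6614, -0.0962, 0.1986]
eef_rot: [-3.12, -0.351, 0.007]
wrist_force: [-0.2, -0.6, -0.6]
grip_width: 0.0856
gripper_force: 0.0
```

Call:
send_rows([
  [[0, 0, 0, 0, 0, 0.12, -1], [0, 0, 0, 0, 0, 0.109, -1], [-20.8, 23.6, 0, 0, 0, 0, -1], [-20.8, 23.6, 0, 0, 0, 0, -1], [-20.8, 23.6, 0, 0, 0, 0, -1]],
])

```text
t: 13.67
tcp_pos: [0.5985, -0.1672, 0.1986]
eef_rot: [-3.14, -0.004, 0.007]
wrist_force: [-0.3, -0.3, 0.2]
grip_width: 0.0853
gripper_force: 0.0
```

Call:
send_rows([
  [[-20.8, 23.6, 0, 0, 0, 0, -1], [-20.8, 23.6, 0, 0, 0, 0, -1], [-20.8, 23.6, 0, 0, 0, 0, -1], [-20.8, 23.6, 0, 0, 0, 0, -1], [-20.8, 23.6, 0, 0, 0, 0, -1]],
])

```text
t: 14.08
tcp_pos: [0.4943, -0.2856, 0.199]
eef_rot: [-3.139, -0.001, 0.005]
wrist_force: [-0.0, -1.4, 0.7]
grip_width: 0.0855
gripper_force: 0.0
```

Call:
send_rows([
  [[0, 0, 30, 0, 0, 0, -1], [0, 0, 30, 0, 0, 0, -1], [0, 0, 30, 0, 0, 0, -1], [0, 0, 0, 0, 0, 0, -1], [0, 0, 0, 0, 0, 0, -1]],
])

```text
t: 14.5
tcp_pos: [0.4943, -0.2838, 0.1086]
eef_rot: [-3.137, -0.001, 0.009]
wrist_force: [-1.6, -0.7, 0.8]
grip_width: 0.0854
gripper_force: 0.0
```

Run:
```python
from h import *
print(delta((.4957,-.285,.003),0))
print(*rings('scene'),sep='\n')
```

```text
{'turn': np.float64(0.001), 'shift_after': array([  1.4,   1.2, 105.6]), 'tilt': array([-0.006,  0.004, -1.   ]), 'tcp': array([ 0.4943, -0.2838,  0.1086]), 'j': array([-0.64,  0.46,  1.7 ,  0.  ,  0.99,  0.93])}
('scene', np.float64(0.0266), array([ 0.4948, -0.2856]), 0.0345)
('scene', np.float64(0.0168), array([ 0.6003, -0.2806]), 0.0287)
('scene', np.float64(0.0137), array([ 0.4783, -0.4223]), 0.0246)
('scene', np.float64(0.0297), array([ 0.64  , -0.4347]), 0.0303)
```

Call:
send_rows([
  [[1, 1, 30, 0, 0, 0, -1], [0, 0, 30, 0, 0, 0, -1], [0, 0, 25, 0, 0, 0, -1], [0, 0, 15, 0, 0, 0, -1], [0, 0, 4, 0, 0, 0, -1]],
])

```text
t: 14.97
tcp_pos: [0.4974, -0.286, 0.0064]
eef_rot: [-3.141, -0.002, 0.002]
wrist_force: [0.1, -0.7, -0.0]
grip_width: 0.0857
gripper_force: 0.0
```

Call:
send_rows([
  [[0, 0, 0, 0, 0, 0, 1], [0, 0, 0, 0, 0, 0, 1], [0, 0, 0, 0, 0, 0, 1], [0, 0, 0, 0, 0, 0, 1], [0, 0, 0, 0, 0, 0, 1]],
], force=60)

```text
t: 15.38
tcp_pos: [0.4984, -0.2863, 0.0096]
eef_rot: [3.141, 0.001, 0.003]
wrist_force: [-0.5, 3.7, 7.1]
grip_width: 0.0651
gripper_force: 65.7
```

Call:
send_rows([
  [[0, 0, -10, 0, 0, 0, 1], [0, 0, -30, 0, 0, 0, 1], [0, 0, -40, 0, 0, 0, 1], [0, 0, -40, 0, 0, 0, 1], [0, 0, -40, 0, 0, 0, 1]],
])

```text
t: 15.8
tcp_pos: [0.4972, -0.2864, 0.1701]
eef_rot: [3.141, 0.002, 0.001]
wrist_force: [1.2, -0.9, -4.6]
grip_width: 0.065
gripper_force: 70.0
```

Call:
send_rows([
  [[0, 0, -40, 0, 0, 0, 1], [-3, -35, 0, 0, 0, 0, 1], [-3, -35, 0, 0, 0, 0, 1], [-3, -35, 0, 0, 0, 0, 1], [-3, -35, 0, 0, 0, 0, 1]],
])

```text
t: 16.22
tcp_pos: [0.485, -0.1454, 0.2089]
eef_rot: [3.141, -0.0, 0.003]
wrist_force: [1.5, 0.6, -5.4]
grip_width: 0.0651
gripper_force: 70.0
```

Call:
send_rows([
  [[-3, -35, 0, 0, 0, 0, 1], [-3, -35, 0, 0, 0, 0, 1], [-3, -35, 0, 0, 0, 0, 1], [-3, -35, 0, 0, 0, 0, 1], [0, 0, 0, 0, 0, 0, 1]],
])

```text
t: 16.63
tcp_pos: [0.4714, -0.0008, 0.2083]
eef_rot: [-3.138, -0.007, 0.001]
wrist_force: [0.1, -0.1, -6.1]
grip_width: 0.0651
gripper_force: 70.0
```

Run:
```python
from h import *
print(delta((.4683,-.0025,.165),0), r.state()['grip_width'])
I,D=shot('scene','s5'); cv2.imwrite('pics/c6.png',cv2.resize(I[100:300,220:440,::-1],None,fx=2.5,fy=2.5))
C=cloud('scene',D);m=(abs(C[...,0]-.468)<.05)&(abs(C[...,1]+.003)<.05)
print(np.histogram(C[m][:,2],bins=np.arange(.1,.3,.01)))
```

```text
{'turn': np.float64(0.004), 'shift_after': array([-3.1,  1.7, 43.3]), 'tilt': array([-0.   ,  0.003, -1.   ]), 'tcp': array([ 0.4714, -0.0008,  0.2083]), 'j': array([-0.15,  0.2 ,  1.81,  0.  ,  1.14,  1.41])} 0.06508995194248916
(array([ 21,  20,  28,  52,   0,   0,   0,   0,   0,   5,  70,  69, 209,
        40,  37,  30,  42,  27,  64]), array([0.1 , 0.11, 0.12, 0.13, 0.14, 0.15, 0.16, 0.17, 0.18, 0.19, 0.2 ,
       0.21, 0.22, 0.23, 0.24, 0.25, 0.26, 0.27, 0.28, 0.29]))
```

View pics/c6.png

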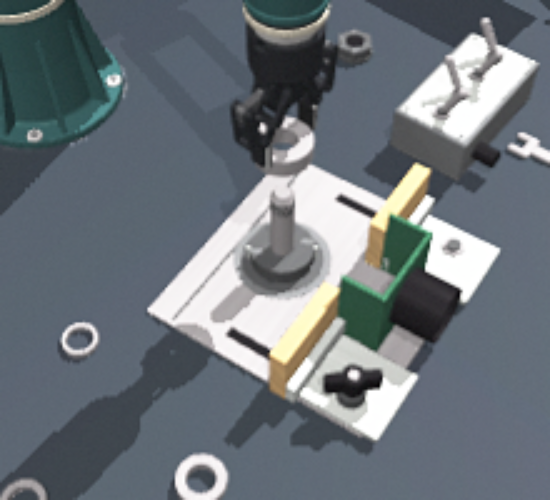

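The picture shows ring a held above the spindle at about (288,145) in the crop. The grip width reads 65 mm against a 68 mm ring, so I'll measure the ring's actual centre.

```bash
cat >> h.py <<'E'
def held(zlo,zhi,rr=.06,n='scene',thr=110,c=(.468,-.003)):
    I,D=r.grab_frame(n); C=cloud(n,D)
    m=(abs(C[...,0]-c[0])<rr)&(abs(C[...,1]-c[1])<rr)&(C[...,2]>zlo)&(C[...,2]<zhi)&(I.min(2)>thr)
    P=C[m]; ct=cv2.minEnclosingCircle(P[:,:2].astype(np.float32)) if len(P)>3 else None
    # algebraic circle on top-surface edges via convex hull
    return m.sum(), np.histogram(P[:,2],6), np.round(ct[0],4) if ct else None, ct and round(ct[1],4)
E
python3 - <<'E'
from h import *
for lo,hi in((.215,.235),(.222,.235),(.195,.235)):
    print(held(lo,hi))
print(held(.2,.24,n='top'))
E
```

```text
(np.int64(204), (array([ 10,  16, 108,  65,   4,   1]), array([0.21520002, 0.21820404, 0.22120805, 0.22421207, 0.22721609,
       0.23022011, 0.23322412])), array([ 0.4672, -0.0093]), 0.0384)
(np.int64(166), (array([90, 67,  7,  0,  1,  1]), array([0.2220936, 0.2241531, 0.2262126, 0.2282721, 0.2303316, 0.2323911,
       0.2344506])), array([ 0.4725, -0.0106]), 0.0366)
(np.int64(258), (array([ 12,  23,  21,  53, 147,   2]), array([0.1974273 , 0.20366521, 0.20990312, 0.21614103, 0.22237894,
       0.22861685, 0.23485476])), array([ 0.469 , -0.0113]), 0.0378)
(np.int64(139), (array([ 3,  4,  5, 21, 80, 26]), array([0.20327018, 0.2077743 , 0.21227842, 0.21678254, 0.22128666,
       0.22579079, 0.23029491])), array([ 0.4598, -0.004 ]), 0.0328)
```

```bash
cat >> h.py <<'E'
def hole(z,c,n='scene',thr=110,zt=.008,rr=.06):
    "bore centre of a ring whose top is at z: hole contours of bright top-surface pixels, cast on the plane"
    I,D=r.grab_frame(n); C=cloud(n,D)
    m=(np.hypot(C[...,0]-c[0],C[...,1]-c[1])<rr)&(abs(C[...,2]-z)<zt)&(I.min(2)>thr)
    m=cv2.resize(m.astype(np.uint8)*255,None,fx=4,fy=4,interpolation=cv2.INTER_LINEAR)>127
    cs,h=cv2.findContours(m.astype(np.uint8),cv2.RETR_CCOMP,cv2.CHAIN_APPROX_NONE)
    out=[]
    for k,q in zip(cs,h[0]) if h is not None else []:
        if len(k)>30:
            P=onplane(n,(k.reshape(-1,2)+.5)/4-.5,z)[:,:2]
            A=np.c_[2*P,np.ones(len(P))]; s=np.linalg.lstsq(A,(P**2).sum(1),rcond=None)[0]
            out.append(('hole' if q[3]>=0 else 'outer',np.round(s[:2],4),round(float(np.sqrt(s[2]+s[0]**2+s[1]**2)),4),len(k)))
    return out
E
python3 - <<'E'
from h import *
for n in('scene','top'):
  for t in(80,110,140): print(n,t,*hole(.2235,(.468,-.005),n,t),sep='\n ')
E
```

```text
scene
 80
 ('outer', array([ 0.4431, -0.0108]), 0.0052, 42)
 ('outer', array([ 0.4778, -0.0112]), 0.0289, 340)
scene
 110
 ('outer', array([ 0.4812, -0.0461]), 0.0048, 37)
 ('outer', array([ 0.4433, -0.0121]), 0.0051, 39)
 ('outer', array([ 0.478 , -0.0081]), 0.0271, 288)
scene
 140
 ('outer', array([ 0.443 , -0.0122]), 0.0053, 39)
 ('outer', array([ 0.4775, -0.0075]), 0.0263, 276)
top
 80
 ('outer', array([ 0.4612, -0.0075]), 0.025, 243)
top
 110
 ('outer', array([ 0.4616, -0.0071]), 0.0251, 232)
top
 140
 ('outer', array([ 0.4577, -0.007 ]), 0.0221, 202)
```

Run:
```python
from h import *
I,D=r.grab_frame('scene'); J,E=r.grab_frame('top')
u=proj('scene',[[.4714,-.0008,.2235]])[0]; v=proj('top',[[.4714,-.0008,.2235]])[0]; print(u,v)
def crop(I,u):
    x,y=np.round(u).astype(int); return cv2.resize(I[y-25:y+25,x-25:x+25,::-1],(400,400),interpolation=cv2.INTER_CUBIC)
cv2.imwrite('pics/c7.png',np.hstack([crop(I,u),crop(J,v)]))
```

```text
[333.88362652 155.39478265] [315.5297278  202.54568641]
```

View pics/c7.png

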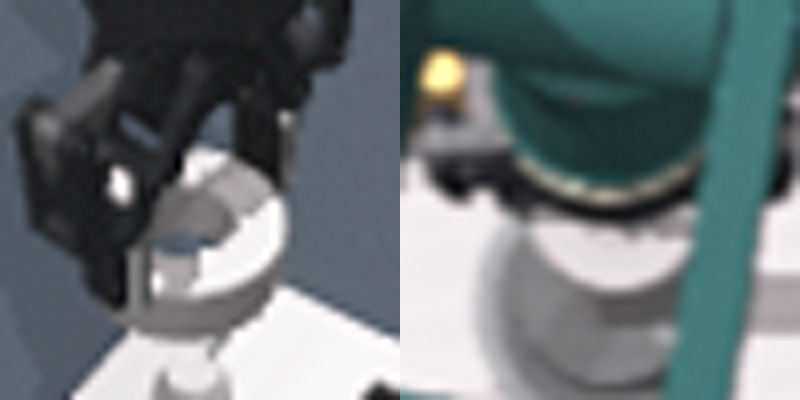

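The left crop shows ring a's top face with its centre at about (187,222), with the right edge at 288 and the back edge at 148. In the top view the ring's lower edge is at (612,290). I'll turn these into positions.

Run:
```python
from h import *
print(onplane('scene',[(331.9,157.3),(333,157.3)],.2237), onplane('top',[(317,213.7)],.2237)+[.034,0,0], r.state()['tcp_pos'])
```

```text
[[ 0.47217195 -0.00969629  0.2237    ]
 [ 0.47437138 -0.0077509   0.2237    ]] [[ 0.47060147 -0.00543872  0.2237    ]] [ 0.47331119 -0.0068617   0.20722362]
```

Call:
send_rows([
  [[0, 0, 0, 0, 0, 0, 1], [0, 0, 0, 0, 0, 0, 1], [0, 0, 0, 0, 0, 0, 1]],
])

```text
t: 17.53
tcp_pos: [0.4733, -0.0065, 0.2073]
eef_rot: [-3.141, -0.001, 0.0]
wrist_force: [0.2, 0.8, -4.5]
grip_width: 0.0652
gripper_force: 70.0
```

Call:
send_rows([
  [[0, 0, 0, 0, 0, 0, 1], [0, 0, 0, 0, 0, 0, 1]],
])

```text
t: 17.7
tcp_pos: [0.4733, -0.0064, 0.2073]
eef_rot: [-3.142, -0.001, 0.0]
wrist_force: [-0.5, -0.3, -4.2]
grip_width: 0.0654
gripper_force: 70.0
```

Run:
```python
from h import *
print(delta((.4683,-.0025,.165),0))
I,D=r.grab_frame('scene');print(r.state()['tcp_pos'])
```

```text
{'turn': np.float64(0.001), 'shift_after': array([-5. , -3.9, 42.3]), 'tilt': array([-0.,  0., -1.]), 'tcp': array([ 0.4733, -0.0064,  0.2073]), 'j': array([-0.16,  0.2 ,  1.81,  0.  ,  1.13,  1.41])}
[ 0.47330113 -0.0063865   0.20732657]
```

Call:
send_rows([
  [[-4.5, -4.5, 0, 0, 0, 0, 1], [0, 0, 20, 0, 0, 0, 1], [0, 0, 20, 0, 0, 0, 1], [0, 0, 0, 0, 0, 0, 1], [0, 0, 0, 0, 0, 0, 1]],
])

```text
t: 18.17
tcp_pos: [0.4674, -0.0015, 0.1667]
eef_rot: [-3.141, -0.001, 0.005]
wrist_force: [0.0, 0.2, -4.7]
grip_width: 0.0647
gripper_force: 70.1
```

Call:
send_rows([
  [[0, 0, 10, 0, 0, 0, 1], [0, 0, 10, 0, 0, 0, 1], [0, 0, 10, 0, 0, 0, 1], [0, 0, 0, 0, 0, 0, 1], [0, 0, 0, 0, 0, 0, 1]],
])

```text
t: 18.58
tcp_pos: [0.4696, -0.0018, 0.1382]
eef_rot: [-3.141, -0.001, -0.002]
wrist_force: [-0.6, 0.1, -4.8]
grip_width: 0.0652
gripper_force: 70.1
```

No contact so far. I'll go on down to about z = 0.085 and release.

Call:
send_rows([
  [[0, 0, 10, 0, 0, 0, 1], [0, 0, 15, 0, 0, 0, 1], [0, 0, 15, 0, 0, 0, 1], [0, 0, 12, 0, 0, 0, 1], [0, 0, 0, 0, 0, 0, 1]],
])

```text
t: 19.0
tcp_pos: [0.4703, -0.0016, 0.0851]
eef_rot: [-3.141, -0.0, -0.003]
wrist_force: [3.8, 2.9, -6.9]
grip_width: 0.065
gripper_force: 69.9
```

Call:
send_rows([
  [[0, 0, 0, 0, 0, 0, 1], [0, 0, 0, 0, 0, 0, 1], [0, 0, 0, 0, 0, 0, -1], [0, 0, 0, 0, 0, 0, -1], [0, 0, 0, 0, 0, 0, -1]],
])

```text
t: 19.42
tcp_pos: [0.4691, -0.0023, 0.0862]
eef_rot: [3.141, 0.002, 0.001]
wrist_force: [-0.3, -0.2, -0.1]
grip_width: 0.0852
gripper_force: 0.0
```

Call:
send_rows([
  [[0, 0, 0, 0, 0, 0, -1], [0, 0, -30, 0, 0, 0, -1], [0, 0, -30, 0, 0, 0, -1], [0, 0, -35, 0, 0, 0, -1], [0, 0, -35, 0, 0, 0, -1]],
])

```text
t: 19.83
tcp_pos: [0.4678, -0.002, 0.2167]
eef_rot: [3.142, 0.001, -0.002]
wrist_force: [1.1, -0.7, 0.8]
grip_width: 0.085
gripper_force: 0.0
```

Call:
send_rows([
  [[26, 35, 0, 0, 0, 0, -1], [26, 35, 0, 0, 0, 0, -1], [26, 35, 0, 0, 0, 0, -1], [26, 35, 0, 0, 0, 0, -1], [0, 35, 0, 0, 0, 0, -1]],
])

```text
t: 20.25
tcp_pos: [0.5727, -0.173, 0.2161]
eef_rot: [3.14, 0.002, 0.007]
wrist_force: [0.6, -0.0, -0.2]
grip_width: 0.0856
gripper_force: 0.0
```

Call:
send_rows([
  [[0, 35, 0, 0, 0, 0, -1], [26, 35, 0, 0, 0, 0, -1], [0, 34, 0, 0, 0, 0, -1], [0, 0, 0, 0, 0, 0, -1], [0, 0, 0, 0, 0, 0, -1]],
])

```text
t: 20.67
tcp_pos: [0.5928, -0.275, 0.215]
eef_rot: [-3.141, 0.003, 0.001]
wrist_force: [0.5, 0.5, -0.3]
grip_width: 0.0853
gripper_force: 0.0
```

Run:
```python
from h import *
for n in('scene','top'): print(*rings(n),sep='\n')
I,D=shot('scene','s6'); C=cloud('scene',D)
m=(np.hypot(C[...,0]-.468,C[...,1]+.0025)<.045)&(C[...,2]>.045)&(C[...,2]<.075); P=C[m]
print(m.sum(),np.histogram(P[:,2],np.arange(.045,.076,.004)),cv2.minEnclosingCircle(P[P[:,2]>.053][:,:2].astype(np.float32)))
print(delta((.5998,-.281,.003),0))
```

```text
('scene', np.float64(0.0331), array([0.6815, 0.0322]), 0.0192)
('scene', np.float64(0.0115), array([ 0.3688, -0.2516]), 0.0221)
('scene', np.float64(0.0169), array([ 0.6004, -0.2805]), 0.0286)
('scene', np.float64(0.0136), array([ 0.4886, -0.3746]), 0.025)
('scene', np.float64(0.0295), array([ 0.4126, -0.4815]), 0.0317)
('scene', np.float64(0.0292), array([ 0.6383, -0.4353]), 0.0306)
('top', np.float64(0.0158), array([ 0.4867, -0.3729]), 0.0244)
('top', np.float64(0.0317), array([ 0.3368, -0.4772]), 0.0294)
279 (array([ 16,  23,  97, 108,  14,   9,   8]), array([0.045, 0.049, 0.053, 0.057, 0.061, 0.065, 0.069, 0.073])) ((0.4682292640209198, -0.004101815167814493), 0.034229621291160583)
{'turn': np.float64(0.001), 'shift_after': array([  7.2,   9.2, 212.2]), 'tilt': array([-0.001,  0.001, -1.   ]), 'tcp': array([ 0.5926, -0.2718,  0.2152]), 'j': array([-0.54,  0.45,  1.41,  0.  ,  1.29,  1.03])}
```

Ring a is down, with its top at 57 mm and centred. Ring d has been knocked to (0.488, -0.374), which I've noted. Ring c is next.

Call:
send_rows([
  [[7, 9, 0, 0, 0, 0, -1], [0, 0, 40, 0, 0, 0, -1], [0, 0, 40, 0, 0, 0, -1], [0, 0, 40, 0, 0, 0, -1], [0, 0, 30, 0, 0, 0, -1]],
])

```text
t: 21.23
tcp_pos: [0.5997, -0.2808, 0.0628]
eef_rot: [-3.141, -0.003, 0.002]
wrist_force: [-0.3, 0.5, -1.1]
grip_width: 0.085
gripper_force: 0.0
```

Call:
send_rows([
  [[0, 0, 0, 0, 0, 0, -1], [0, 0, 0, 0, 0, 0, -1], [0, 0, 0, 0, 0, 0, -1]],
])

```text
t: 21.48
tcp_pos: [0.6019, -0.2825, 0.0672]
eef_rot: [3.14, 0.003, 0.004]
wrist_force: [0.7, 0.1, 0.7]
grip_width: 0.0852
gripper_force: 0.0
```

Run:
```python
from h import *
print(delta((.5998,-.281,.003),0))
```

```text
{'turn': np.float64(0.002), 'shift_after': array([-2.1, -1.5, 64.2]), 'tilt': array([ 0.002, -0.001, -1.   ]), 'tcp': array([ 0.6019, -0.2825,  0.0672]), 'j': array([-0.54,  0.62,  1.52,  0.  ,  1.01,  1.03])}
```

Call:
send_rows([
  [[-2, -1, 30, 0, 0, 0, -1], [0, 0, 20, 0, 0, 0, -1], [0, 0, 14, 0, 0, 0, -1], [0, 0, 0, 0, 0, 0, -1], [0, 0, 0, 0, 0, 0, -1]],
])

```text
t: 21.9
tcp_pos: [0.5992, -0.2815, 0.0025]
eef_rot: [3.141, 0.001, 0.002]
wrist_force: [-0.0, -0.0, -0.4]
grip_width: 0.0855
gripper_force: 0.0
```

Call:
send_rows([
  [[0, 0, 0, 0, 0, 0, 1], [0, 0, 0, 0, 0, 0, 1], [0, 0, 0, 0, 0, 0, 1], [0, 0, 0, 0, 0, 0, 1], [0, 0, 0, 0, 0, 0, 1]],
])

```text
t: 22.32
tcp_pos: [0.5995, -0.2816, 0.0039]
eef_rot: [3.14, 0.002, 0.004]
wrist_force: [-1.7, 1.0, 10.1]
grip_width: 0.0536
gripper_force: 60.7
```

Call:
send_rows([
  [[0, 0, -10, 0, 0, 0, 1], [0, 0, -30, 0, 0, 0, 1], [0, 0, -40, 0, 0, 0, 1], [0, 0, -40, 0, 0, 0, 1], [0, 0, -40, 0, 0, 0, 1]],
])

```text
t: 22.73
tcp_pos: [0.5977, -0.2808, 0.1634]
eef_rot: [-3.141, -0.001, 0.001]
wrist_force: [1.4, -0.8, -2.4]
grip_width: 0.0536
gripper_force: 63.8
```

Call:
send_rows([
  [[0, 0, -40, 0, 0, 0, 1], [-16.6, -34.9, 0, 0, 0, 0, 1], [-16.6, -34.9, 0, 0, 0, 0, 1], [-16.6, -34.9, 0, 0, 0, 0, 1], [-16.6, -34.9, 0, 0, 0, 0, 1]],
])

```text
t: 23.15
tcp_pos: [0.5306, -0.1403, 0.2023]
eef_rot: [3.141, -0.0, 0.002]
wrist_force: [0.9, -0.0, -2.2]
grip_width: 0.0535
gripper_force: 63.8
```

Call:
send_rows([
  [[-16.6, -34.9, 0, 0, 0, 0, 1], [-16.6, -34.9, 0, 0, 0, 0, 1], [-16.6, -34.9, 0, 0, 0, 0, 1], [-16.6, -34.9, 0, 0, 0, 0, 1], [0, 0, 0, 0, 0, 0, 1]],
])

```text
t: 23.57
tcp_pos: [0.4598, 0.0034, 0.2014]
eef_rot: [-3.138, -0.006, 0.007]
wrist_force: [-1.6, -0.5, -1.7]
grip_width: 0.0534
gripper_force: 63.9
```

Call:
send_rows([
  [[0, 0, 0, 0, 0, 0, 1], [0, 0, 0, 0, 0, 0, 1], [0, 0, 0, 0, 0, 0, 1]],
])

```text
t: 23.82
tcp_pos: [0.4663, -0.0029, 0.2019]
eef_rot: [3.141, 0.0, 0.003]
wrist_force: [1.0, -0.2, -2.4]
grip_width: 0.0532
gripper_force: 63.9
```

Run:
```python
from h import *
print(delta((.4683,-.0025,.165),0))
I,D=r.grab_frame('scene')
s=r.state()['tcp_pos'];u=proj('scene',[s+[0,0,.012]])[0]; print(u)
x,y=np.round(u).astype(int); cv2.imwrite('pics/c8.png',cv2.resize(I[y-25:y+25,x-25:x+25,::-1],(400,400),interpolation=cv2.INTER_CUBIC))
```

```text
{'turn': np.float64(0.0), 'shift_after': array([ 2. , -0.4, 36.9]), 'tilt': array([ 0.002, -0.001, -1.   ]), 'tcp': array([ 0.4663, -0.0029,  0.2019]), 'j': array([-0.15,  0.2 ,  1.83, -0.  ,  1.11,  1.42])}
[331.87585973 157.44105717]
```

View pics/c8.png

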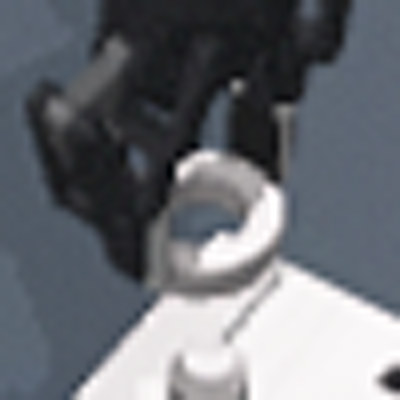

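Ring c is held with its bore at about (207,215) in the crop. That is within 1 px of the tool axis, directly above the spindle, so I'll lower it.

Call:
send_rows([
  [[2, 0, 20, 0, 0, 0, 1], [0, 0, 15, 0, 0, 0, 1], [0, 0, 10, 0, 0, 0, 1], [0, 0, 10, 0, 0, 0, 1], [0, 0, 0, 0, 0, 0, 1]],
])

```text
t: 24.28
tcp_pos: [0.4665, -0.0029, 0.1446]
eef_rot: [-3.141, 0.002, 0.005]
wrist_force: [-1.1, -0.1, -2.5]
grip_width: 0.0532
gripper_force: 63.9
```

Call:
send_rows([
  [[0, 0, 10, 0, 0, 0, 1], [0, 0, 10, 0, 0, 0, 1], [0, 0, 10, 0, 0, 0, 1], [0, 0, 10, 0, 0, 0, 1], [0, 0, 10, 0, 0, 0, 1]],
])

```text
t: 24.7
tcp_pos: [0.4682, -0.0024, 0.0965]
eef_rot: [-3.141, 0.001, -0.002]
wrist_force: [-1.2, 1.4, -0.5]
grip_width: 0.0532
gripper_force: 64.9
```

Call:
send_rows([
  [[0, 0, 8, 0, 0, 0, 1], [0, 0, 0, 0, 0, 0, 1], [0, 0, 0, 0, 0, 0, 1]],
])

```text
t: 24.95
tcp_pos: [0.4677, -0.0022, 0.0883]
eef_rot: [-3.141, -0.0, 0.0]
wrist_force: [0.8, 2.1, -2.4]
grip_width: 0.0534
gripper_force: 64.6
```

Call:
send_rows([
  [[0, 0, 0, 0, 0, 0, -1], [0, 0, 0, 0, 0, 0, -1], [0, 0, 0, 0, 0, 0, -1], [0, 0, 0, 0, 0, 0, -1], [0, 0, -30, 0, 0, 0, -1]],
])

```text
t: 25.37
tcp_pos: [0.4638, -0.0017, 0.1152]
eef_rot: [-3.14, -0.001, 0.013]
wrist_force: [-0.4, 0.1, -1.0]
grip_width: 0.0853
gripper_force: 0.0
```

Call:
send_rows([
  [[0, 0, -30, 0, 0, 0, -1], [0, 0, -30, 0, 0, 0, -1], [0, 0, -30, 0, 0, 0, -1], [2, 37, 0, 0, 0, 0, -1], [2, 37, 0, 0, 0, 0, -1]],
])

```text
t: 25.78
tcp_pos: [0.4729, -0.076, 0.2111]
eef_rot: [3.14, 0.008, 0.009]
wrist_force: [-0.1, -0.6, -0.7]
grip_width: 0.0854
gripper_force: 0.0
```

Call:
send_rows([
  [[2, 37, 0, 0, 0, 0, -1], [2, 37, 0, 0, 0, 0, -1], [2, 37, 0, 0, 0, 0, -1], [2, 37, 0, 0, 0, 0, -1], [2, 37, 0, 0, 0, 0, -1]],
])

```text
t: 26.2
tcp_pos: [0.481, -0.2629, 0.2087]
eef_rot: [3.141, 0.001, 0.0]
wrist_force: [0.8, 0.5, -0.7]
grip_width: 0.0853
gripper_force: 0.0
```

Call:
send_rows([
  [[2, 37, 0, 0, 0, 0, -1], [2, 37, 0, 0, 0, 0, -1], [2, 37, 0, 0, 0, 0, -1], [0, 0, 0, 0, 0, -0.12, -1], [0, 0, 0, 0, 0, -0.12, -1]],
])

```text
t: 26.62
tcp_pos: [0.4873, -0.3748, 0.2083]
eef_rot: [3.117, 0.381, 0.0]
wrist_force: [-0.3, 1.0, -1.4]
grip_width: 0.0856
gripper_force: 0.0
```

Call:
send_rows([
  [[0, 0, 0, 0, 0, -0.12, -1], [0, 0, 0, 0, 0, -0.12, -1], [0, 0, 0, 0, 0, -0.12, -1], [0, 0, 0, 0, 0, -0.12, -1], [0, 0, 0, 0, 0, -0.12, -1]],
])

```text
t: 27.03
tcp_pos: [0.4873, -0.372, 0.2085]
eef_rot: [-2.864, -1.291, 0.0]
wrist_force: [0.4, -0.7, -0.1]
grip_width: 0.0854
gripper_force: 0.0
```

Call:
send_rows([
  [[0, 0, 0, 0, 0, -0.12, -1], [0, 0, 0, 0, 0, -0.04, -1], [0, 0, 0, 0, 0, 0, -1], [0, 0, 0, 0, 0, 0, -1]],
])

```text
t: 27.37
tcp_pos: [0.4874, -0.372, 0.2085]
eef_rot: [2.758, 1.505, -0.0]
wrist_force: [0.1, 0.6, 0.3]
grip_width: 0.0851
gripper_force: 0.0
```

Run:
```python
from h import *
for n in('scene','top'): print(*rings(n),sep='\n')
for n in('scene','top'):
    I,D=shot(n,n+'7'); C=cloud(n,D)
    m=(np.hypot(C[...,0]-.468,C[...,1]+.0025)<.045)&(C[...,2]>.05)&(C[...,2]<.12); P=C[m]
    print(m.sum(),np.histogram(P[:,2],np.arange(.05,.12,.004))[0])
    Q=P[abs(P[:,2]-.073)<.004]
    if len(Q)>5: print(cv2.minEnclosingCircle(Q[:,:2].astype(np.float32)))
    m=(C[...,2]>.04)&(C[...,2]<.085)&(C[...,0]>.3)&(C[...,0]<.6)&(C[...,1]<-.42)&(C[...,1]>-.65)
    print('mallet',cv2.minAreaRect((C[m][:,:2]*1000).astype(np.float32)))
print(delta((.4877,-.3738,.003),1.0))
```

```text
('scene', np.float64(0.0335), array([0.6861, 0.0328]), 0.0184)
('scene', np.float64(0.0109), array([ 0.3675, -0.2504]), 0.0231)
('scene', np.float64(0.0133), array([ 0.4893, -0.3729]), 0.0252)
('scene', np.float64(0.0319), array([ 0.6391, -0.4356]), 0.0302)
('top', np.float64(0.03), array([ 0.3404, -0.4711]), 0.0262)
363 [17 58 37 17 20 81 48  7  6 10  7 10 10  5 13  6  8]
((0.46748995780944824, -0.0036472321953624487), 0.02871607430279255)
mallet ((352.0380554199219, -560.0109252929688), (203.21163940429688, 125.74610137939453), 53.60911560058594)
0 [0 0 0 0 0 0 0 0 0 0 0 0 0 0 0 0 0]
mallet ((342.5281982421875, -557.9710693359375), (189.6456298828125, 131.1001739501953), 47.55210494995117)
{'turn': np.float64(-0.0), 'shift_after': array([ -1.5,   1.2, 205.3]), 'tilt': array([-0.,  0., -1.]), 'tcp': array([ 0.4875, -0.3719,  0.2083]), 'j': array([-0.76,  0.4 ,  1.51,  0.  ,  1.24, -0.19])}
```

Ring c is seated, with its top at 73 mm. I'll pick up ring d.

Call:
send_rows([
  [[-1, 1, 40, 0, 0, 0, -1], [0, 0, 40, 0, 0, 0, -1], [0, 0, 40, 0, 0, 0, -1], [0, 0, 40, 0, 0, 0, -1], [0, 0, 0, 0, 0, 0, -1]],
])

```text
t: 27.98
tcp_pos: [0.4833, -0.3691, 0.041]
eef_rot: [-2.746, -1.5, 0.006]
wrist_force: [-1.2, 1.4, -0.6]
grip_width: 0.0851
gripper_force: 0.0
```

Call:
send_rows([
  [[0, 0, 20, 0, 0, 0, -1], [0, 0, 15, 0, 0, 0, -1], [0, 0, 11, 0, 0, 0, -1], [0, 0, 0, 0, 0, 0, -1], [0, 0, 0, 0, 0, 0, -1]],
])

```text
t: 28.4
tcp_pos: [0.4882, -0.3737, 0.0033]
eef_rot: [2.756, 1.507, 0.0]
wrist_force: [-0.2, -0.2, 1.1]
grip_width: 0.0853
gripper_force: 0.0
```

Call:
send_rows([
  [[0, 0, 0, 0, 0, 0, 1], [0, 0, 0, 0, 0, 0, 1], [0, 0, 0, 0, 0, 0, 1], [0, 0, 0, 0, 0, 0, 1], [0, 0, 0, 0, 0, 0, 1]],
])

```text
t: 28.82
tcp_pos: [0.4884, -0.3738, 0.0043]
eef_rot: [2.755, 1.507, 0.001]
wrist_force: [-1.5, 1.4, 12.1]
grip_width: 0.047
gripper_force: 59.6
```

Call:
send_rows([
  [[0, 0, -10, 0, 0, 0, 1], [0, 0, -30, 0, 0, 0, 1], [0, 0, -40, 0, 0, 0, 1], [0, 0, -40, 0, 0, 0, 1], [0, 0, -40, 0, 0, 0, 1]],
])

```text
t: 29.23
tcp_pos: [0.4874, -0.3729, 0.1645]
eef_rot: [-2.756, -1.507, 0.0]
wrist_force: [1.0, -1.2, -1.1]
grip_width: 0.0465
gripper_force: 61.9
```

Call:
send_rows([
  [[0, 0, -40, 0, 0, 0, 1], [30.1, -21.7, 0, 0, 0, 0, 1], [30.1, -21.7, 0, 0, 0, 0, 1], [30.1, -21.7, 0, 0, 0, 0, 1], [30.1, -21.7, 0, 0, 0, 0, 1]],
])

```text
t: 29.65
tcp_pos: [0.4792, -0.2237, 0.2033]
eef_rot: [2.756, 1.505, 0.001]
wrist_force: [0.5, 0.8, -0.8]
grip_width: 0.0469
gripper_force: 61.9
```

Call:
send_rows([
  [[30.1, -21.7, 0, 0, 0, 0, 1], [30.1, -21.7, 0, 0, 0, 0, 1], [30.1, -21.7, 0, 0, 0, 0, 1], [30.1, -21.7, 0, 0, 0, 0, 1], [30.1, -21.7, 0, 0, 0, 0, 1]],
])

```text
t: 30.07
tcp_pos: [0.469, -0.0382, 0.2031]
eef_rot: [2.756, 1.506, 0.001]
wrist_force: [0.1, 0.7, 0.2]
grip_width: 0.0465
gripper_force: 61.9
```

Call:
send_rows([
  [[30.1, -21.7, 0, 0, 0, 0, 1], [0, 0, 0, 0, 0, 0, 1], [0, 0, 0, 0, 0, 0, 1], [0, 0, 0, 0, 0, 0, 1], [0, 0, 0, 0, 0, 0, 1]],
])

```text
t: 30.48
tcp_pos: [0.4679, -0.0039, 0.2027]
eef_rot: [2.756, 1.506, 0.001]
wrist_force: [0.5, -1.3, -1.3]
grip_width: 0.0467
gripper_force: 61.9
```

Run:
```python
from h import *
print(delta((.4683,-.0025,.165),1.0))
I,D=r.grab_frame('scene')
s=r.state()['tcp_pos'];u=proj('scene',[s+[0,0,.009]])[0]; print(u)
x,y=np.round(u).astype(int); cv2.imwrite('pics/c9.png',cv2.resize(I[y-25:y+25,x-25:x+25,::-1],(400,400),interpolation=cv2.INTER_CUBIC))
```

```text
{'turn': np.float64(-0.0), 'shift_after': array([ 1.4, -0.4, 37.7]), 'tilt': array([ 0.001, -0.001, -1.   ]), 'tcp': array([ 0.4679, -0.0039,  0.2027]), 'j': array([-0.16,  0.2 ,  1.82, -0.  ,  1.12,  0.42])}
[332.0824861  158.48818065]
```

View pics/c9.png

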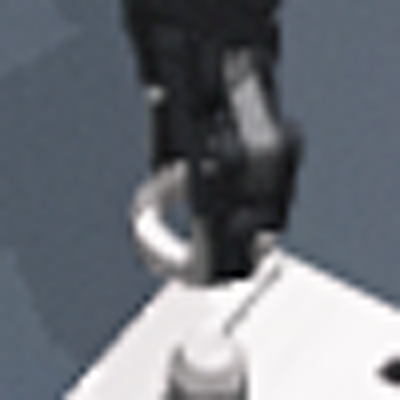

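Ring d is held and centred: its left edge is at 132, where I expected about 129. I'll lower it.

Call:
send_rows([
  [[1, 0, 20, 0, 0, 0, 1], [0, 0, 15, 0, 0, 0, 1], [0, 0, 10, 0, 0, 0, 1], [0, 0, 10, 0, 0, 0, 1], [0, 0, 0, 0, 0, 0, 1]],
])

```text
t: 30.95
tcp_pos: [0.4669, -0.0031, 0.1456]
eef_rot: [-2.756, -1.503, 0.004]
wrist_force: [-0.5, 0.2, -1.2]
grip_width: 0.0464
gripper_force: 61.9
```

Call:
send_rows([
  [[0, 0, 10, 0, 0, 0, 1], [0, 0, 10, 0, 0, 0, 1], [0, 0, 10, 0, 0, 0, 1], [0, 0, 10, 0, 0, 0, 1], [0, 0, 8, 0, 0, 0, 1]],
])

```text
t: 31.37
tcp_pos: [0.4684, -0.0029, 0.0992]
eef_rot: [2.757, 1.505, 0.0]
wrist_force: [0.4, 0.1, -1.1]
grip_width: 0.0469
gripper_force: 62.1
```

Call:
send_rows([
  [[0, 0, 3, 0, 0, 0, 1], [0, 0, 0, 0, 0, 0, 1], [0, 0, 0, 0, 0, 0, 1]],
])

```text
t: 31.62
tcp_pos: [0.4684, -0.0023, 0.0966]
eef_rot: [2.757, 1.507, 0.0]
wrist_force: [0.2, -0.3, -0.8]
grip_width: 0.0466
gripper_force: 62.1
```

Call:
send_rows([
  [[0, 0, 0, 0, 0, 0, -1], [0, 0, 0, 0, 0, 0, -1], [0, 0, 0, 0, 0, 0, -1], [0, 0, 0, 0, 0, 0, -1], [0, 0, -30, 0, 0, 0, -1]],
])

```text
t: 32.03
tcp_pos: [0.4647, -0.0015, 0.1231]
eef_rot: [-2.752, -1.505, 0.011]
wrist_force: [-0.3, 0.2, -0.0]
grip_width: 0.0853
gripper_force: 0.0
```

Call:
send_rows([
  [[0, 0, -30, 0, 0, 0, -1], [0, 0, -30, 0, 0, 0, -1], [0, 0, -25, 0, 0, 0, -1], [-32.9, 6.3, 0, 0, 0, 0, -1], [-32.9, 6.3, 0, 0, 0, 0, -1]],
])

```text
t: 32.45
tcp_pos: [0.445, -0.0643, 0.2136]
eef_rot: [2.75, 1.511, 0.006]
wrist_force: [0.9, -0.6, -0.2]
grip_width: 0.0855
gripper_force: 0.0
```

Call:
send_rows([
  [[-32.9, 6.3, 0, 0, 0, 0, -1], [-32.9, 6.3, 0, 0, 0, 0, -1], [-32.9, 6.3, 0, 0, 0, 0, -1], [-32.9, 6.3, 0, 0, 0, 0, -1], [-32.9, 6.3, 0, 0, 0, 0, -1]],
])

```text
t: 32.87
tcp_pos: [0.3801, -0.2209, 0.2116]
eef_rot: [2.756, 1.507, 0.001]
wrist_force: [0.9, -0.7, 0.8]
grip_width: 0.0853
gripper_force: 0.0
```

Call:
send_rows([
  [[-32.9, 6.3, 0, 0, 0, 0, -1], [0, 0, 0, 0, 0, 0, -1], [0, 0, 0, 0, 0, 0, -1], [0, 0, 0, 0, 0, 0, -1]],
])

```text
t: 33.2
tcp_pos: [0.3683, -0.2504, 0.2113]
eef_rot: [-2.757, -1.505, -0.001]
wrist_force: [0.5, -0.3, -0.4]
grip_width: 0.0853
gripper_force: 0.0
```

Run:
```python
from h import *
for n in('scene','top'): print(*rings(n),sep='\n')
for n in('scene','top'):
    I,D=shot(n,n+'8'); C=cloud(n,D)
    m=(np.hypot(C[...,0]-.468,C[...,1]+.0025)<.045)&(C[...,2]>.05)&(C[...,2]<.12); P=C[m]
    print(m.sum(),np.histogram(P[:,2],np.arange(.05,.12,.004))[0])
    Q=P[abs(P[:,2]-.086)<.004]
    if len(Q)>5: print(cv2.minEnclosingCircle(Q[:,:2].astype(np.float32)))
print(delta((.368,-.251,.0),1.0))
```

```text
('scene', np.float64(0.0119), array([ 0.3678, -0.251 ]), 0.0223)
('scene', np.float64(0.0299), array([ 0.6395, -0.4362]), 0.0295)
('top', np.float64(0.0125), array([ 0.3697, -0.2483]), 0.0211)
('top', np.float64(0.0322), array([ 0.3403, -0.4724]), 0.0324)
376 [23 59 31 12 16 33 18 17 43 58 11  6  8 10  8  7 14]
((0.47075968980789185, -0.004032079596072435), 0.025831667706370354)
236 [21 32 34  9  8 18  9 16 32 34 11  1  4  1  1  2  3]
((0.4700337052345276, -0.0032332793343812227), 0.024741802364587784)
{'turn': np.float64(0.003), 'shift_after': array([-1.600e+00,  1.000e-01,  2.113e+02]), 'tilt': array([-0.,  0., -1.]), 'tcp': array([ 0.3688, -0.2496,  0.2113]), 'j': array([-0.75,  0.16,  1.85,  0.  ,  1.13, -0.18])}
```

Ring d is seated, with its top at 86 mm. I'll pick up ring e.

Call:
send_rows([
  [[-1, 0, 40, 0, 0, 0, -1], [0, 0, 40, 0, 0, 0, -1], [0, 0, 40, 0, 0, 0, -1], [0, 0, 40, 0, 0, 0, -1], [0, 0, 0, 0, 0, 0, -1]],
])

```text
t: 33.82
tcp_pos: [0.3644, -0.2472, 0.0453]
eef_rot: [-2.744, -1.503, 0.006]
wrist_force: [-0.8, 0.2, -0.7]
grip_width: 0.0855
gripper_force: 0.0
```

Call:
send_rows([
  [[0, 0, 20, 0, 0, 0, -1], [0, 0, 15, 0, 0, 0, -1], [0, 0, 13, 0, 0, 0, -1], [0, 0, 0, 0, 0, 0, -1], [0, 0, 0, 0, 0, 0, -1]],
])

```text
t: 34.23
tcp_pos: [0.3686, -0.2515, 0.0045]
eef_rot: [2.755, 1.508, 0.0]
wrist_force: [-0.5, -0.5, 0.1]
grip_width: 0.085
gripper_force: 0.0
```

Call:
send_rows([
  [[0, 0, 0, 0, 0, 0, 1], [0, 0, 0, 0, 0, 0, 1], [0, 0, 0, 0, 0, 0, 1], [0, 0, 0, 0, 0, 0, 1], [0, 0, 0, 0, 0, 0, 1]],
])

```text
t: 34.65
tcp_pos: [0.3685, -0.252, 0.0049]
eef_rot: [2.755, 1.506, 0.001]
wrist_force: [-2.0, 2.2, 21.2]
grip_width: 0.0395
gripper_force: 57.7
```

Call:
send_rows([
  [[0, 0, -10, 0, 0, 0, 1], [0, 0, -30, 0, 0, 0, 1], [0, 0, -40, 0, 0, 0, 1], [0, 0, -40, 0, 0, 0, 1], [0, 0, -40, 0, 0, 0, 1]],
])

```text
t: 35.07
tcp_pos: [0.3672, -0.251, 0.1652]
eef_rot: [-2.756, -1.507, 0.0]
wrist_force: [0.4, -0.7, -1.7]
grip_width: 0.0396
gripper_force: 60.4
```

Call:
send_rows([
  [[0, 0, -40, 0, 0, 0, 1], [33, -6.4, 0, 0, 0, 0, 1], [33, -6.4, 0, 0, 0, 0, 1], [33, -6.4, 0, 0, 0, 0, 1], [33, -6.4, 0, 0, 0, 0, 1]],
])

```text
t: 35.48
tcp_pos: [0.4177, -0.1255, 0.2041]
eef_rot: [2.757, 1.505, 0.001]
wrist_force: [-0.5, -0.6, -1.1]
grip_width: 0.0393
gripper_force: 60.4
```

Call:
send_rows([
  [[33, -6.4, 0, 0, 0, 0, 1], [33, -6.4, 0, 0, 0, 0, 1], [33, -6.4, 0, 0, 0, 0, 1], [33, -6.4, 0, 0, 0, 0, 1], [0, 0, 0, 0, 0, 0, 1]],
])

```text
t: 35.9
tcp_pos: [0.4689, 0.0029, 0.2038]
eef_rot: [-2.753, -1.512, -0.005]
wrist_force: [0.2, -0.5, -0.9]
grip_width: 0.0397
gripper_force: 60.4
```

Call:
send_rows([
  [[0, 0, 0, 0, 0, 0, 1], [0, 0, 0, 0, 0, 0, 1], [0, 0, 0, 0, 0, 0, 1]],
])

```text
t: 36.15
tcp_pos: [0.4667, -0.0026, 0.2033]
eef_rot: [-2.757, -1.506, 0.001]
wrist_force: [0.1, -0.6, 0.5]
grip_width: 0.0392
gripper_force: 60.4
```

Run:
```python
from h import *
print(delta((.4683,-.0025,.165),1.0))
I,D=r.grab_frame('scene')
s=r.state()['tcp_pos'];u=proj('scene',[s+[0,0,.005]])[0]; print(u)
x,y=np.round(u).astype(int); cv2.imwrite('pics/c10.png',cv2.resize(I[y-25:y+25,x-25:x+25,::-1],(400,400),interpolation=cv2.INTER_CUBIC))
```

```text
{'turn': np.float64(-0.0), 'shift_after': array([ 1. ,  1.3, 38.3]), 'tilt': array([-0.001, -0.   , -1.   ]), 'tcp': array([ 0.4667, -0.0026,  0.2033]), 'j': array([-0.15,  0.2 ,  1.82, -0.  ,  1.12,  0.42])}
[332.05275934 158.85328657]
```

View pics/c10.png

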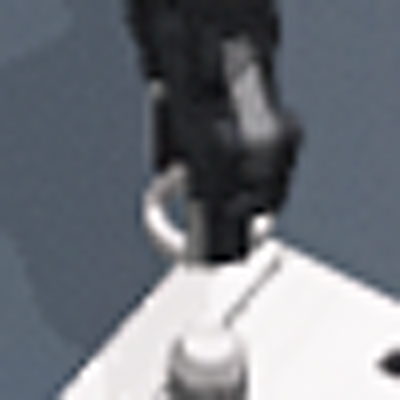

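Ring e is held and centred, spanning about x = 143 to 272 in the crop. I'll lower and release it.

Call:
send_rows([
  [[1, 1, 20, 0, 0, 0, 1], [0, 0, 15, 0, 0, 0, 1], [0, 0, 10, 0, 0, 0, 1], [0, 0, 10, 0, 0, 0, 1], [0, 0, 0, 0, 0, 0, 1]],
])

```text
t: 36.62
tcp_pos: [0.4669, -0.0024, 0.1467]
eef_rot: [-2.756, -1.503, 0.005]
wrist_force: [-0.3, -0.1, -0.2]
grip_width: 0.0395
gripper_force: 60.5
```

Call:
send_rows([
  [[0, 0, 10, 0, 0, 0, 1], [0, 0, 10, 0, 0, 0, 1], [0, 0, 10, 0, 0, 0, 1], [0, 0, 8, 0, 0, 0, 1], [0, 0, 0, 0, 0, 0, 1]],
])

```text
t: 37.03
tcp_pos: [0.4678, -0.002, 0.1095]
eef_rot: [-2.756, -1.505, 0.003]
wrist_force: [-1.0, 0.4, -1.3]
grip_width: 0.0395
gripper_force: 60.5
```

Call:
send_rows([
  [[0, 0, 3, 0, 0, 0, 1], [0, 0, 0, 0, 0, 0, 1], [0, 0, 0, 0, 0, 0, 1]],
])

```text
t: 37.28
tcp_pos: [0.469, -0.0016, 0.1077]
eef_rot: [2.756, 1.507, 0.001]
wrist_force: [-0.1, 0.3, -0.6]
grip_width: 0.0395
gripper_force: 60.5
```

Call:
send_rows([
  [[0, 0, 0, 0, 0, 0, -1], [0, 0, 0, 0, 0, 0, -1], [0, 0, 0, 0, 0, 0, -1], [0, 0, 0, 0, 0, 0, -1], [0, 0, -30, 0, 0, 0, -1]],
])

```text
t: 37.7
tcp_pos: [0.4651, -0.0009, 0.1339]
eef_rot: [-2.752, -1.505, 0.011]
wrist_force: [0.6, 0.5, -0.8]
grip_width: 0.0855
gripper_force: 0.0
```

Call:
send_rows([
  [[0, 0, -40, 0, 0, 0, -1], [0, 0, -40, 0, 0, 0, -1], [0, 0, 0, 0, 0, 0.085, 0], [0, 0, 0, 0, 0, 0.085, 0], [10.2, 34.3, 0, 0, 0, 0, 0]],
])

```text
t: 38.12
tcp_pos: [0.4951, -0.0146, 0.2176]
eef_rot: [-2.872, -1.262, 0.007]
wrist_force: [-1.6, 0.7, -0.2]
grip_width: 0.0518
gripper_force: 0.0
```

Call:
send_rows([
  [[10.2, 34.3, 0, 0, 0, 0, 0], [10.2, 34.3, 0, 0, 0, 0, 0], [10.2, 34.3, 0, 0, 0, 0, 0], [10.2, 34.3, 0, 0, 0, 0, 0], [10.2, 34.3, 0, 0, 0, 0, 0]],
])

```text
t: 38.53
tcp_pos: [0.6632, -0.0957, 0.2171]
eef_rot: [-2.874, -1.268, 0.0]
wrist_force: [0.4, 0.1, -0.4]
grip_width: 0.043
gripper_force: 0.0
```

Call:
send_rows([
  [[0, 0, 0, 0, 0, 0, 0], [0, 0, 0, 0, 0, 0, 0], [0, 0, 0, 0, 0, 0, 0], [0, 0, 0, 0, 0, 0, 0]],
])

```text
t: 38.87
tcp_pos: [0.6605, -0.0942, 0.2171]
eef_rot: [-2.873, -1.268, 0.002]
wrist_force: [-0.6, 0.6, -0.1]
grip_width: 0.0426
gripper_force: 0.0
```

Run:
```python
from h import *
I,D=shot('scene','s9'); C=cloud('scene',D)
m=(np.hypot(C[...,0]-.468,C[...,1]+.0025)<.045)&(C[...,2]>.05)&(C[...,2]<.14); P=C[m]
print(m.sum(),np.histogram(P[:,2],np.arange(.05,.12,.004))[0])
Q=P[abs(P[:,2]-.096)<.004]
if len(Q)>5: print(cv2.minEnclosingCircle(Q[:,:2].astype(np.float32)))
print(delta((.6613,-.0963,.038),.83))
cv2.imwrite('pics/c11.png',cv2.resize(I[120:260,270:420,::-1],None,fx=4,fy=4,interpolation=cv2.INTER_CUBIC))
```

```text
460 [22 52 36 20 13 30 23 12 28 26 21 48 11  9  9  8  8]
((0.47018834948539734, -0.002447785809636116), 0.02168220467865467)
{'turn': np.float64(0.001), 'shift_after': array([ -1.1,   2. , 179.4]), 'tilt': array([-0.001,  0.   , -1.   ]), 'tcp': array([ 0.6606, -0.0942,  0.2174]), 'j': array([-0.25,  0.47,  1.37,  0.  ,  1.31,  0.49])}
```

View pics/c11.png

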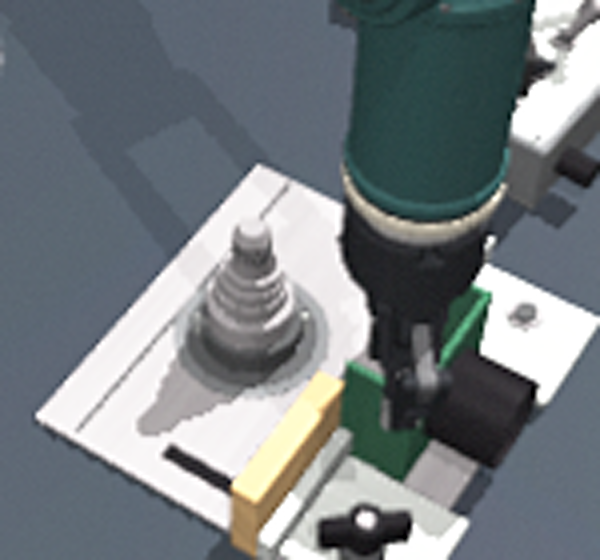

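All four rings are stacked around (250,300) in the crop, thickest lowest and ring e's top at 96 mm. I'll take the knob again and push the fence forward.

Call:
send_rows([
  [[-1, 2, 40, 0, 0, 0, 0], [0, 0, 40, 0, 0, 0, 0], [0, 0, 35, 0, 0, 0, 0], [0, 0, 0, 0, 0, 0, 0], [0, 0, 0, 0, 0, 0, 0]],
])

```text
t: 39.33
tcp_pos: [0.6604, -0.0961, 0.1012]
eef_rot: [-2.871, -1.267, 0.006]
wrist_force: [0.4, 0.0, 0.5]
grip_width: 0.0425
gripper_force: 0.0
```

Call:
send_rows([
  [[0, 0, 25, 0, 0, 0, 0], [0, 0, 20, 0, 0, 0, 0], [0, 0, 17, 0, 0, 0, 0], [0, 0, 0, 0, 0, 0, 0], [0, 0, 0, 0, 0, 0, 0]],
])

```text
t: 39.75
tcp_pos: [0.6638, -0.0972, 0.0425]
eef_rot: [2.873, 1.268, 0.003]
wrist_force: [-0.1, 0.5, 0.7]
grip_width: 0.0428
gripper_force: 0.0
```

Call:
send_rows([
  [[0, 0, 0, 0, 0, 0, 1], [0, 0, 0, 0, 0, 0, 1], [0, 0, 0, 0, 0, 0, 1], [0, 0, 0, 0, 0, 0, 1], [0, 0, 0, 0, 0, 0, 1]],
], force=40)

```text
t: 40.17
tcp_pos: [0.6621, -0.0952, 0.0428]
eef_rot: [-2.872, -1.267, -0.001]
wrist_force: [-5.6, 5.9, 10.5]
grip_width: 0.0133
gripper_force: 39.8
```

Call:
send_rows([
  [[-11.6, -9.5, 0, 0, 0, 0, 1], [-11.6, -9.5, 0, 0, 0, 0, 1], [-11.6, -9.5, 0, 0, 0, 0, 1], [-11.6, -9.5, 0, 0, 0, 0, 1], [0, 0, 0, 0, 0, 0, 1]],
])

```text
t: 40.58
tcp_pos: [0.6009, -0.104, 0.0428]
eef_rot: [-2.872, -1.266, 0.001]
wrist_force: [-6.5, 6.3, 9.5]
grip_width: 0.0131
gripper_force: 44.2
```

Call:
send_rows([
  [[-11.6, -9.5, 0, 0, 0, 0, 1], [-11.6, -9.5, 0, 0, 0, 0, 1], [-3.9, -3.2, 0, 0, 0, 0, 1], [0, 0, 0, 0, 0, 0, 1]],
])

```text
t: 40.92
tcp_pos: [0.5676, -0.1089, 0.0428]
eef_rot: [-2.873, -1.266, -0.001]
wrist_force: [-5.2, 7.7, 13.1]
grip_width: 0.0133
gripper_force: 44.6
```

Call:
send_rows([
  [[-3.9, -3.2, 0, 0, 0, 0, 1], [-3.9, -3.2, 0, 0, 0, 0, 1], [-3.9, -3.2, 0, 0, 0, 0, 1], [0, 0, 0, 0, 0, 0, 1]],
])

```text
t: 41.25
tcp_pos: [0.5542, -0.1109, 0.0428]
eef_rot: [-2.874, -1.266, -0.005]
wrist_force: [-0.8, 10.4, 10.1]
grip_width: 0.0131
gripper_force: 44.2
```

Call:
send_rows([
  [[-3.9, -3.2, 0, 0, 0, 0, 1], [0, 0, 0, 0, 0, 0, 1], [0, 0, 0, 0, 0, 0, 1]],
])

```text
t: 41.5
tcp_pos: [0.5531, -0.1111, 0.0428]
eef_rot: [2.875, 1.265, 0.014]
wrist_force: [8.6, 15.9, 2.2]
grip_width: 0.0134
gripper_force: 43.2
```

The fence is at its forward stop: 110 mm of travel and the push force has risen. I'll tighten clockwise while holding it there.

Call:
send_rows([
  [[0, 0, 0, 0, 0, 0.1, 1], [0, 0, 0, 0, 0, 0.1, 1], [0, 0, 0, 0, 0, 0.1, 1], [0, 0, 0, 0, 0, 0.1, 1], [0, 0, 0, 0, 0, 0.1, 1]],
])

```text
t: 41.92
tcp_pos: [0.5545, -0.1132, 0.0429]
eef_rot: [3.098, 0.508, 0.017]
wrist_force: [10.1, 5.6, -1.9]
grip_width: 0.013
gripper_force: 42.5
```

Call:
send_rows([
  [[0, 0, 0, 0, 0, 0.1, 1], [0, 0, 0, 0, 0, 0.1, 1], [0, 0, 0, 0, 0, 0.1, 1], [0, 0, 0, 0, 0, 0.1, 1], [0, 0, 0, 0, 0, 0.1, 1]],
])

```text
t: 42.33
tcp_pos: [0.5548, -0.1155, 0.0429]
eef_rot: [3.127, -0.272, 0.018]
wrist_force: [8.0, -4.0, -4.1]
grip_width: 0.0132
gripper_force: 42.3
```

Call:
send_rows([
  [[0, 0, 0, 0, 0, 0.1, 1], [0, 0, 0, 0, 0, 0.08, 1], [0, 0, 0, 0, 0, 0.04, 1], [0, 0, 0, 0, 0, 0, 1], [0, 0, 0, 0, 0, 0, 1]],
])

```text
t: 42.75
tcp_pos: [0.5545, -0.1166, 0.0429]
eef_rot: [3.08, -0.607, 0.018]
wrist_force: [7.3, -5.6, -3.6]
grip_width: 0.0132
gripper_force: 42.2
```

Run:
```python
from h import *
s=r.state();print(delta((.5531,-.1111,.04),-.4),s['wrist_force'],s['wrist_torque'])
```

```text
{'turn': np.float64(0.011), 'shift_after': array([-3.4, -4.5,  2.9]), 'tilt': array([ 0.011, -0.005, -1.   ]), 'tcp': array([ 0.5545, -0.1166,  0.0429]), 'j': array([-0.33,  0.54,  1.77, -0.  ,  0.82,  1.63])} [ 7.2637065  -5.59512494 -3.60816198] [-0.99116679 -0.81618222  0.01107366]
```

Call:
send_rows([
  [[0, 0, 0, 0, 0, 0, 0], [0, 0, 0, 0, 0, 0, 0], [0, 0, 0, 0, 0, 0, 0], [0, 0, 0, 0, 0, 0, 0], [0, 0, -20, 0, 0, 0, 0]],
])

```text
t: 43.17
tcp_pos: [0.546, -0.1126, 0.0579]
eef_rot: [-3.081, 0.607, 0.01]
wrist_force: [0.0, -0.6, -0.2]
grip_width: 0.0423
gripper_force: 0.0
```

Call:
send_rows([
  [[0, 0, -40, 0, 0, 0, 0], [0, 0, -40, 0, 0, 0, 0], [0, 0, -40, 0, 0, 0, 0], [0, 0, -40, 0, 0, 0, 0], [0, 35, 0, 0, 0, 0, 0]],
])

```text
t: 43.58
tcp_pos: [0.5415, -0.1438, 0.2288]
eef_rot: [-3.083, 0.601, -0.023]
wrist_force: [1.0, -0.7, 0.9]
grip_width: 0.0429
gripper_force: 0.0
```

Call:
send_rows([
  [[0, 35, 0, 0, 0, 0, 0], [0, 35, 0, 0, 0, 0, 0], [0, 35, 0, 0, 0, 0, 0], [0, 35, 0, 0, 0, 0, 0], [0, 35, 0, 0, 0, 0, 0]],
])

```text
t: 44.0
tcp_pos: [0.4679, -0.3088, 0.2204]
eef_rot: [-3.082, 0.607, 0.0]
wrist_force: [0.7, -1.0, -0.6]
grip_width: 0.0428
gripper_force: 0.0
```

Call:
send_rows([
  [[0, 0, 0, 0, 0, 0, 0], [0, 0, 0, 0, 0, 0, 0], [0, 0, 0, 0, 0, 0, 0]],
])

```text
t: 44.25
tcp_pos: [0.4688, -0.3073, 0.2201]
eef_rot: [-3.081, 0.609, 0.001]
wrist_force: [0.4, -0.0, -0.4]
grip_width: 0.0428
gripper_force: 0.0
```

Run:
```python
from h import *
print(r.state()['tcp_pos'],r.state()['wrist_force'])
Is=[]
for n in('scene','top'):
    I,D=shot(n,n+'9'); C=cloud(n,D); Is.append(I)
    m=(np.hypot(C[...,0]-.468,C[...,1]+.0025)<.04)&(C[...,2]>.05)&(C[...,2]<.14); P=C[m]
    print(n,m.sum(),np.histogram(P[:,2],np.arange(.05,.12,.004))[0])
    Q=P[abs(P[:,2]-.096)<.003]
    if len(Q)>5: print(cv2.minEnclosingCircle(Q[:,:2].astype(np.float32)))
    k=(abs(C[...,0]-.554)<.05)&(abs(C[...,1]+.113)<.05)&(C[...,2]>.058)&(C[...,2]<.08)&(I.max(2)<110)
    print('knob',k.sum(),C[k].mean(0).round(4),cv2.minAreaRect((C[k][:,:2]*1000).astype(np.float32)))
cv2.imwrite('pics/c12.png',np.vstack([cv2.resize(Is[0][90:250,280:480,::-1],(500,400)),cv2.resize(Is[1][150:230,230:330,::-1],(500,200*2))[:200]]))
```

```text
[ 0.46875933 -0.30730459  0.22012432] [ 0.43161943 -0.02791689 -0.39599959]
scene 326 [ 0 12 12  4  7 18  9 16 19 35 19 45 13  8  7 10  9]
((0.4704609215259552, -0.0021884131710976362), 0.022003082558512688)
knob 103 [ 0.5525 -0.119   0.0656] ((551.7005615234375, -118.46308135986328), (23.963783264160156, 58.86888885498047), 55.36756896972656)
top 264 [13 28 20  4  6 13 11  6 22 19 13 23 14  3  2  1  1]
((0.470830500125885, -0.0016753809759393334), 0.022100523114204407)
knob 48 [ 0.5434 -0.114   0.0667] ((547.7969970703125, -116.39897155761719), (21.379751205444336, 53.721717834472656), 54.57849884033203)
```

View pics/c12.png

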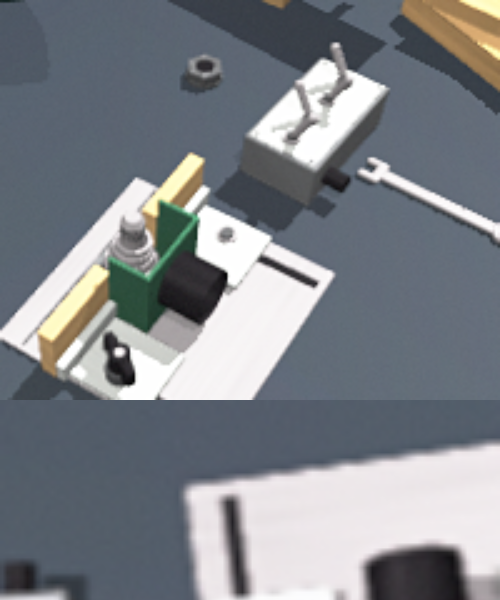

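The picture shows the fence forward with the hood round the spindle, the four rings stacked, and the clamp bar back at its initial tight angle. Toggles 1 and 3 are off and 2 and 4 on. I'll hand it in.

```bash
python3 -c "
from cell import r
print(r.sign_off())"
```

```text
the job is handed in; nothing more can be done
None
```

I handed the job in after about 44 s of robot time, with no verdict returned: spindle and feed are off (extraction and lamp still on), all four rings on the bench (a, c, d, e; there was no b) are on the spindle thickest lowest, and the fence is fully forward and clamped.

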